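# Load sample jars into the imaging carousel with the locked pusher

## Robot

A 6-joint arm with a two-finger parallel gripper is mounted at the origin on the work surface. World frame = base frame: x ahead of the robot, y to its left, z up, the work surface at z = 0. Lengths are in m, angles in rad, forces in N, time in s.
With the tool pointing down it reaches from about 0.325 to 0.9 m from the base axis. Payload 6.1 kg.
Tool frame: the origin (TCP) lies midway between the tips of the shut fingers; the grasp point (between the pads) lies arm.hold_point_z behind it (arm.hold_point_z is the distance from the TCP to the grasp point, in m); z points along the fingers, y is the line along which they close (so a half turn about z gives the same grasp; the last joint's range is limited). The gripper opens to 87 mm and grips with 3 to 60 N. Pads are 19 mm wide; open, the fingers measure 117 mm over their backs; the gripper's body (75 mm by 190 mm) begins 51 mm behind the grasp point.
Start: joints at [1.205, 0.22, 1.526, -0, 1.395, -0.126], TCP at [0.148, 0.607, 0.223] pointing down, gripper open.
Joint ranges: [-2.98, 2.98], [-0.91, 2.08], [0.09, 2.57], [-1.24, 4.39], [0.2, 2.65], [-2.68, 2.68]. Speed limits (rad/s): [2.57, 2.57, 3.01, 3.14, 3.14, 3.14].

## Interface

Orientations are given as a unit quaternion [w, x, y, z].
In Python, from plant import arm gives the robot as it stands. The module is installed in compiled form; this text tells all that it offers.
- The arm moves only by the tool carry_out, never from a script. Its argument "targets" is a list of rows, each a list of 2 entries, a list of its own where there are three numbers: the shift along the tool's x, y, z normalised to -1 to 1, where 1 is 0.25 m, then the turn, a rotation vector about the tool's x, y, z normalised to -1 to 1, where 1 is 90 degrees. A call has exactly 8 rows; each row shifts and turns the commanded pose from where the row before left it, along the tool's axes as they then stand; what a row does not reach is not made up. A row lasts 1/10 s, in which the tool goes at most 50 mm and 8.59 degrees, less where a joint would pass 70% of its speed; a pose out of reach is approached as far as the arm can. A call with a number of a shift or a turn outside -1 to 1 is refused whole. A call with a gripper value outside its range is refused whole. "claw" is the closure, from 0 (fully open) to 1 (shut), set as the call begins (left out, the last holds). The fingers move at their own pace and stop on an object; the grip force is fixed at half the most. Time passes only in rows, so rows that do not move let the fingers close, or fill a call up. It gives the time, the measured TCP pose, the force, the opening and the grip force at its end, in the units of the state.
- arm.get_obs(): the state, without advancing time (a new reading comes with each control period).
- arm.capture(name): name is "scene" or "side" or "wrist"; returns (picture, depth): 480x640x3 uint8, red, green, blue; 480x640 float32, m along the optical axis (not along the pixel's ray), 0 where there is no reading.
- arm.camera_params(name): a dict with "vertical_fov" (degrees; the focal length in pixels is half the picture's height over the tangent of half this angle, whatever the lens; pixels are square), "cx", "cy" (the principal point, pixels), "R" (3x3) and "t" (3): a world point X has camera coordinates R X + t. Camera axes: x right, y down, z forward; pixel columns grow to the right and rows downward; lengths in m; the calibration is good to about 2 mm. A picture is of the moment at which its call begins: read the wrist's pose just before it. camera_params takes no time and is no camera call; for the wrist camera it gives the pose at the moment of the call.
- arm.close_job(): hands the job in; it is judged then, once.
Trained networks look in the newest picture that a camera, given by its name, has taken for a name from the list of things; names that differ only in an ending like _2 or _b are one class to them, and where a whole thing is asked for, a point or a joint stands for the part that bears it (a point fixed in the world has none). Each returns a list of dicts, best first, with "p" (0 to 1); they miss things now and then, are a little off and sometimes report something else, mostly with a low value. They report only what shows in the picture. A call takes as long as a camera call.
- arm.search_frame(camera, query): "centre" ([x, y, z] in m, in world coordinates, good to about 4 mm: the middle of the surface that is visible of it).
- arm.spot_point(camera, query): "centre" ([x, y, z] in m, in world coordinates, good to about 4 mm: a listed point, or the origin of a listed thing).
The state is a dict: "time": time; "q": joint angles; "qvel": joint speeds; "tau": joint torques, N m; "eef_pos": TCP position; "tool_rot": TCP orientation; "contact_force": force on the tool from outside, world axes, zero at the start; "moment": the same for the moment, N m; "finger_gap": finger opening in m; "gripper_force": force on a finger pad.
Only numpy, scipy, OpenCV 4.12 (cv2) and the standard library are available. Lean on these libraries where they do the work, as an engineer would, in place of code of your own. Each camera call takes 0.05 s, during which the arm holds its last target. There are 200 camera calls.

## Task

Load every white-capped sample jar that stands on the bench into an empty slot of the carousel, one jar to a slot: turn the carousel by its knob until an empty slot faces the feed lane, stand the jar upright in the lane in front of the pusher, then squeeze the pusher's thumb release and, keeping it squeezed, slide the pusher all the way in so that it pushes the jar into the slot, and all the way back again. The pusher was left part-way in, so draw it back first; jars go in only by the pusher, so never handle a jar on the carousel itself, and leave the other things on the bench alone. Finish with all the jars upright in their slots, the carousel at rest and the pusher fully back with its release out and locked.

Things in the scene. Friction and masses are not known exactly. Their poses are not given: they have to be found in the camera images.
- loader: fixed loader on the bench. Origin: on the bench, on the carousel's vertical axis; +y points from there out along the feed lane, z up. A guard rail (inner radius 127 mm, 50 mm high) rings the carousel, open only at the lane. Lane: floor 21 mm above the bench (1 mm above the carousel floor) from y = 124 to 364 mm, between walls 66 mm apart inside, 6 mm thick, tops 50 mm above the bench
- load_point (a point): point on the lane floor, on its centre line, 200 mm from the carousel's axis, 21 mm above the bench: where to stand a jar. With the pusher fully back its paddle is 49 mm behind this point (loader +y) and its grip 110 mm behind. The gripper may touch a jar only while the jar's centre is over 155 mm from the carousel's axis
- carousel (a joint): carousel angle in rad, anticlockwise from above, to 9 rad either way; stays where left (friction 0.12 N m, no click-stops). Slot k faces the lane at -k x 1.2566 rad (plus whole turns), within about 3 degrees to load. A white disc, 240 mm in diameter, floor 20 mm above the bench, with five slots 72 degrees apart, 64 mm wide with flared mouths, between grey walls 30 mm high
- carousel_knob (a point): centre of the carousel's black bar knob, on its axis, 140 mm above the bench: a bar 16 mm thick, 66 mm long, 44 mm high (116 to 160 mm above the bench), to be pinched across its thickness from above. The length lies along this frame's y axis, which points at slot0, the thickness along x; it turns with the carousel, above the jars (tops in the slots 100 mm above the bench)
- slot0 (a point): seat of slot0 on the carousel floor, 90 mm from the axis, 20 mm above the bench. It is always taken: a white ceramic reference cylinder, 56 mm in diameter and 55 mm high, is fixed in it
- slot1 (a point): seat (where a jar's underside centre comes to stand) of slot1, empty at the start: 90 mm from the axis, 20 mm above the bench, 1 x 72 degrees anticlockwise from slot0 as seen from above; turns with the carousel
- slot2 (a point): seat (where a jar's underside centre comes to stand) of slot2, empty at the start: 90 mm from the axis, 20 mm above the bench, 2 x 72 degrees anticlockwise from slot0 as seen from above; turns with the carousel
- slot3 (a point): seat (where a jar's underside centre comes to stand) of slot3, empty at the start: 90 mm from the axis, 20 mm above the bench, 3 x 72 degrees anticlockwise from slot0 as seen from above; turns with the carousel
- slot4 (a point): seat (where a jar's underside centre comes to stand) of slot4, empty at the start: 90 mm from the axis, 20 mm above the bench, 4 x 72 degrees anticlockwise from slot0 as seen from above; turns with the carousel
- pusher (a joint): how far the pusher is in, in m: 0 fully back at its stop, 0.130 fully in at its stop, its rubber paddle (48 mm wide, 24 to 64 mm above the bench) then 119 mm from the carousel's axis and the jar seated. It moves along the loader's -y as this grows. Locked by a pin in a rack every 10 mm (0, 10 .. 130 mm, 2 mm play) unless the release is held squeezed; free, it slides with about 2 N
- pusher_release (a joint): travel of the thumb release button in m along the loader's -x: 0 out (locked), 0.009 squeezed fully in; the pin is free of the rack from 0.006 on. Sprung: it begins to move at 4 N and is fully in at 10 N; squeeze with 20 N or more
- pusher_grip (a point): where to pinch the pusher, 108 mm above the bench, moving with it: an upright black grip 26 mm thick (loader x), 34 mm along the lane, top 132 mm above the bench, with a steel button 26 mm long, 44 mm high (85 to 129 mm up) standing out 12 mm on its +x side. Pinch from above across the lane: 38 mm wide with the button out, 29 mm squeezed, the middle then within 2 mm of this point
- release_face (a point): centre of the outer face of the release button, 25 mm from the grip's centre line when out, 16 mm when squeezed in; 108 mm above the bench
- jar_a_mid (a point): a screw-cap sample jar standing on the bench: clear body 56 mm in diameter and 58 mm high with a white paper label, on top a white cap 52 mm in diameter and 22 mm high (80 mm high in all, 0.11 to 0.23 kg). The point is at its centre, 40 mm above its underside; its z axis is its axis. None if this jar is absent
- jar_b_mid (a point): a screw-cap sample jar standing on the bench: clear body 56 mm in diameter and 58 mm high with a white paper label, on top a white cap 52 mm in diameter and 22 mm high (80 mm high in all, 0.11 to 0.23 kg). The point is at its centre, 40 mm above its underside; its z axis is its axis. None if this jar is absent
- jar_c_mid (a point): a screw-cap sample jar standing on the bench: clear body 56 mm in diameter and 58 mm high with a white paper label, on top a white cap 52 mm in diameter and 22 mm high (80 mm high in all, 0.11 to 0.23 kg). The point is at its centre, 40 mm above its underside; its z axis is its axis. None if this jar is absent
- jar_d_mid (a point): a screw-cap sample jar standing on the bench: clear body 56 mm in diameter and 58 mm high with a white paper label, on top a white cap 52 mm in diameter and 22 mm high (80 mm high in all, 0.11 to 0.23 kg). The point is at its centre, 40 mm above its underside; its z axis is its axis. None if this jar is absent
- reagent_bottle_mid (a point): bystander, not to be disturbed: amber bottle 72 mm in diameter, 150 mm high. The point is at its centre
- dish_stack_mid (a point): bystander, not to be disturbed: stack of clear dishes 88 mm in diameter, 46 mm high. The point is at its centre
- beaker_mid (a point): bystander, not to be disturbed: white open beaker 72 mm in diameter, 90 mm high. The point is at its centre

How it is judged:
By the outcome, as a careful person would: the job done as asked, in the order asked, and still so for the second after the job is handed in, with the robot touching nothing.
Of jar_a, jar_b, jar_c, jar_d only 3 to 4 are there at a start; the rules pass over those that are not, and their reading is None.
At some moment in a run one of jar_a, jar_b, jar_c, jar_d may be knocked a few centimetres aside while the robot is not near it.
It also fails if it takes over 210 s, if anything falls off the work surface, if the arm or the gripper's body presses on something with over 40 N, if the wrist force passes 120 N, or if a joint passes its speed limit or range.

## Working session

There is one attempt and no reset: what is moved stays moved. The work goes in short steps, Python scripts to look and compute and a tool call to move; the robot and the scene stay as the last step left them, time stands still between calls to the robot, and variables do not carry over. Pictures are saved under pics/ and viewed, at most 14 in all, crops included, and the job is handed in when it is done.

Besides the shell and the picture viewer there is one more tool, called after "Request:" as name(argument=value, ...), one argument or row to a line, values as JSON. carry_out: Moves the arm, as the interface text tells. Scaled input: -1 to 1 covers 0.25 m each way for a shift and 90 degrees each way for a turn. Its arguments: {"type":"object","properties":{"targets":{"type":"array","items":{"type":"array"}},"claw":{"type":"number"}},"required":["targets"]}

```bash
mkdir -p pics
cat > h.py <<'E'
import numpy as np, cv2
from plant import arm
from scipy.spatial.transform import Rotation as Rn
np.set_printoptions(precision=4,suppress=True)
def snap(c,f=None):
    P=arm.camera_params(c); im,d=arm.capture(c)
    if f: cv2.imwrite('pics/'+f,im[:,:,::-1])
    return P,im,d
def cloud(P,d):
    f=240/np.tan(np.radians(P['vertical_fov'])/2); v,u=np.mgrid[:480,:640]
    C=np.stack([(u-P['cx'])/f*d,(v-P['cy'])/f*d,d],-1)
    return (C-P['t'])@np.array(P['R'])
def proj(P,X):
    f=240/np.tan(np.radians(P['vertical_fov'])/2); c=np.array(P['R'])@X+P['t']
    return c[0]/c[2]*f+P['cx'],c[1]/c[2]*f+P['cy']
def rot():
    o=arm.get_obs(); q=o['tool_rot']; return o,Rn.from_quat([q[1],q[2],q[3],q[0]])
E
python3 - <<'E'
from h import *
o,r=rot(); print(o); print(r.as_matrix()); print(arm.hold_point_z)
for c in ['scene','side']:
    snap(c,c+'0.png')
    for q in ['loader','load_point','carousel_knob','slot0','slot1','slot2','pusher_grip','release_face','jar_a_mid','reagent_bottle_mid','dish_stack_mid','beaker_mid']:
        print(c,q,[(np.round(x['centre'],3).tolist(),round(x['p'],2)) for x in arm.spot_point(c,q)][:6])
E
```

```text
{'time': 0.0, 'q': array([ 1.2049,  0.2212,  1.5276, -0.    ,  1.3947, -0.1261]), 'qvel': array([-0.0007,  0.0003, -0.0002, -0.0003,  0.0008, -0.0014]), 'tau': array([ -0.0019, -49.4616, -38.7373,   0.0699,   0.0576,  -0.0002]), 'eef_pos': array([0.1482, 0.6065, 0.2214]), 'tool_rot': array([-0.0002,  0.1196,  0.9928, -0.001 ]), 'contact_force': array([-0.1901, -0.6501,  0.1273]), 'moment': array([ 0.0168, -0.0045, -0.0551]), 'gripper_force': 0.0, 'finger_gap': 0.08698511223398843}
[[-0.9714  0.2375 -0.0007]
 [ 0.2375  0.9714 -0.0019]
 [ 0.0002 -0.002  -1.    ]]
0.0187
scene loader [([0.57, -0.291, 0.002], 0.67), ([0.378, 0.057, 0.023], 0.62)]
scene load_point [([0.563, -0.094, 0.021], 0.88), ([0.596, 0.352, 0.042], 0.19)]
scene carousel_knob [([0.574, -0.294, 0.139], 0.94)]
scene slot0 [([0.573, -0.202, 0.02], 0.97), ([0.484, -0.258, 0.026], 0.73), ([0.656, -0.269, 0.019], 0.63), ([0.515, -0.36, 0.023], 0.63), ([0.624, -0.37, 0.022], 0.57)]
scene slot1 [([0.573, -0.202, 0.02], 0.97), ([0.484, -0.258, 0.026], 0.73), ([0.656, -0.269, 0.019], 0.63), ([0.515, -0.36, 0.023], 0.63), ([0.62
[... 1076 characters left out ...]
 0.69), ([0.625, -0.367, 0.018], 0.68), ([0.571, -0.203, 0.024], 0.67)]
side slot2 [([0.658, -0.272, 0.02], 0.89), ([0.489, -0.258, 0.023], 0.69), ([0.512, -0.358, 0.022], 0.69), ([0.625, -0.367, 0.018], 0.68), ([0.571, -0.203, 0.024], 0.67)]
side pusher_grip [([0.565, -0.092, 0.109], 0.76), ([0.625, -0.367, 0.02], 0.54)]
side release_face [([0.589, -0.092, 0.106], 0.63), ([0.566, -0.091, 0.107], 0.28)]
side jar_a_mid [([0.638, 0.214, 0.042], 0.56), ([0.576, -0.201, 0.024], 0.34), ([0.66, -0.269, 0.022], 0.23)]
side reagent_bottle_mid [([0.786, 0.078, 0.077], 0.58)]
side dish_stack_mid [([0.377, 0.062, 0.024], 0.7)]
side beaker_mid [([0.743, 0.299, 0.043], 0.7), ([0.591, 0.36, 0.038], 0.48)]
```

View pics/scene0.png

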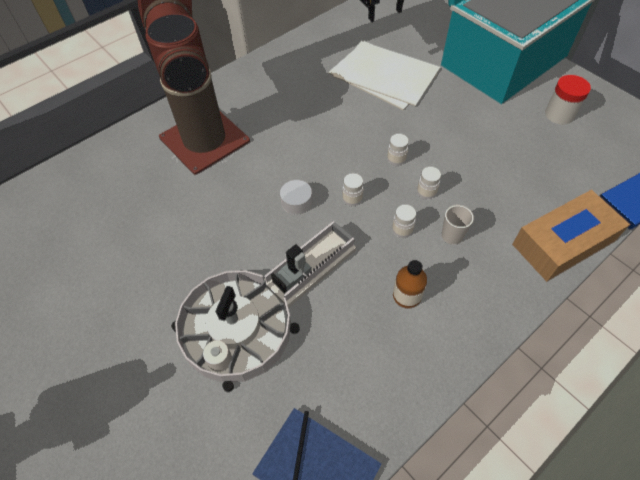

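View pics/side0.png

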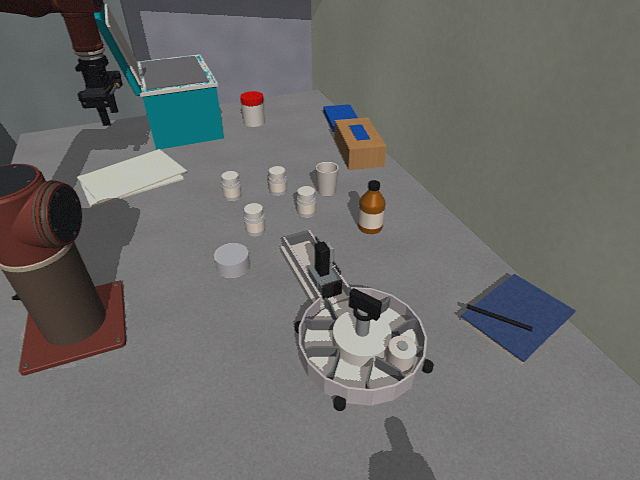

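The scene view shows four white-capped jars at about (398,148), (353,188), (429,181) and (404,220). The carousel hub is near (232,325), with the reference cylinder at (216,355), and the pusher grip is at (294,258). The side view agrees. Next I'll locate these precisely from depth.

```bash
cat > loc.py <<'E'
from h import *
def comps(W,m,minn=15):
    n,L,s,c=cv2.connectedComponentsWithStats(m.astype(np.uint8),connectivity=8)
    return [(W[L==i],c[i]) for i in range(1,n) if s[i,4]>=minn]
E
python3 - <<'E'
from loc import *
for c in ['scene','side']:
    P,im,d=snap(c); W=cloud(P,d); z=W[...,2]; ok=(d>0)&(W[...,0]>.3)&(W[...,0]<.85)&(np.abs(W[...,1])<.5)
    for nm,m in [('cap',ok&(z>.072)&(z<.086)&(W[...,1]>0)),('ref',ok&(z>.070)&(z<.079)&(W[...,1]<-.14)),('knob',ok&(z>.154)&(z<.165)&(W[...,1]<-.2)),('grip',ok&(z>.126)&(z<.136)&(W[...,1]>-.19)&(W[...,1]<.05)&(W[...,0]<.7)),
      ('rail',ok&(z>.046)&(z<.053)&(W[...,1]<.1)&(W[...,0]<.72))]:
        for p,cc in comps(W,m,8):
            a=p[:,:2]; lo,hi=a.min(0),a.max(0); (ce,si,an)=cv2.minAreaRect(a.astype(np.float32))
            print(c,nm,cc.round(),len(a),'mean',a.mean(0),'mid',(lo+hi)/2,'ext',hi-lo,'rect',np.round(ce,3),np.round(si,3),round(an,1))
E
```

```text
scene cap [399. 141.] 225 mean [0.4508 0.3766] mid [0.4483 0.3761] ext [0.0541 0.0536] rect [0.45  0.377] [0.05  0.053] 30.7
scene cap [431. 175.] 247 mean [0.5956 0.3521] mid [0.5939 0.354 ] ext [0.0524 0.0553] rect [0.593 0.354] [0.051 0.053] 59.5
scene cap [353. 181.] 250 mean [0.4729 0.179 ] mid [0.4714 0.1798] ext [0.0509 0.0517] rect [0.472 0.179] [0.05  0.052] 12.9
scene cap [405. 213.] 284 mean [0.6395 0.2081] mid [0.6384 0.2104] ext [0.054  0.0526] rect [0.638 0.21 ] [0.05  0.051] 21.2
scene cap [460. 212.] 92 mean [0.7291 0.3166] mid [0.7375 0.3048] ext [0.0591 0.0507] rect [0.731 0.311] [0.063 0.035] 30.0
scene cap [455. 227.] 82 mean [0.7524 0.271 ] mid [0.7449 0.2825] ext [0.0599 0.0474] rect [0.752 0.277] [0.068 0.029] 30.8
scene cap [409. 291.] 86 mean [0.8001 0.0527] mid [0.7887 0.0652] ext [0.0639 0.0526] rect [0.796 0.058] [0.072 0.033] 32.9
scene ref [230. 321.] 13 mean [ 0.5826 -0.303 ] mid [ 0.5807 -0.3025] ext [0.0124 0.0115] rect [ 0.582 -0.304] [0.017 0.004] 42.8
scene ref [215. 353.] 421 mean [ 0.6242 -0.3707] mid [ 0.623  -0.3701] ext [0.0558 0.0544] rect [ 
[... 4356 characters left out ...]
0.0843 0.0836] rect [0.375 0.058] [0.083 0.084] 84.9
side rail [322. 282.] 106 mean [ 0.5512 -0.1234] mid [ 0.5628 -0.1109] ext [0.0521 0.0906] rect [ 0.562 -0.11 ] [0.048 0.092] 4.1
side rail [341. 278.] 71 mean [ 0.5997 -0.1289] mid [ 0.6002 -0.1249] ext [0.0088 0.0767] rect [ 0.6   -0.125] [0.007 0.077] 2.7
side rail [331. 278.] 30 mean [ 0.5748 -0.1218] mid [ 0.5756 -0.1231] ext [0.0269 0.023 ] rect [ 0.575 -0.123] [0.031 0.015] 19.4
side rail [393. 335.] 9 mean [ 0.6307 -0.3203] mid [ 0.6311 -0.3199] ext [0.0048 0.006 ] rect [ 0.631 -0.32 ] [0.002 0.007] 29.5
side rail [419. 347.] 17 mean [ 0.6636 -0.3655] mid [ 0.6633 -0.3659] ext [0.0077 0.0083] rect [ 0.664 -0.365] [0.005 0.011] 50.5
```

Key numbers: the axis is at (0.5725, -0.2935) and the lane azimuth is about 92.6°. The pusher is at about 110 mm, and slot0's azimuth is about -56°. I'll first turn the tool to the lane orientation (tool x = loader +y, tool y = loader +x), then travel to the pusher grip.

Request:
carry_out(
  targets=[
    [[0, 0, 0], [0, 0, 0.09]],
    [[0, 0, 0], [0, 0, 0.09]],
    [[0, 0, 0], [0, 0, 0.09]],
    [[0, 0, 0], [0, 0, 0.09]],
    [[0, 0, 0], [0, 0, 0.09]],
    [[0, 0, 0], [0, 0, 0.09]],
    [[0, 0, 0], [0, 0, 0.09]],
    [[0, 0, 0], [0, 0, 0.09]],
  ],
  claw=0,
)

```text
time: 2.2
eef_pos: [0.1484, 0.6071, 0.2225]
tool_rot: [0.0, 0.635, 0.772, -0.0]
contact_force: [0.2, 0.9, -0.4]
finger_gap: 0.0871
gripper_force: 0.0
```

Request:
carry_out(
  targets=[
    [[0, 0, 0], [0, 0, 0.05]],
    [[0, 0, 0], [0, 0, 0.05]],
    [[-0.17, 0.09, 0], [0, 0, 0]],
    [[-0.17, 0.09, 0], [0, 0, 0]],
    [[-0.17, 0.09, 0], [0, 0, 0]],
    [[-0.17, 0.09, 0], [0, 0, 0]],
    [[-0.17, 0.09, 0], [0, 0, 0]],
    [[-0.17, 0.09, 0], [0, 0, 0]],
  ],
)

```text
time: 3.0
eef_pos: [0.2949, 0.3565, 0.2227]
tool_rot: [0.0, 0.692, 0.722, 0.0]
contact_force: [0.8, 0.7, 0.6]
finger_gap: 0.087
gripper_force: 0.0
```

Request:
carry_out(
  targets=[
    [[-0.17, 0.09, 0], [0, 0, 0]],
    [[-0.17, 0.09, 0], [0, 0, 0]],
    [[-0.17, 0.09, 0], [0, 0, 0]],
    [[-0.17, 0.09, 0], [0, 0, 0]],
    [[-0.17, 0.09, 0], [0, 0, 0]],
    [[-0.17, 0.09, 0], [0, 0, 0]],
    [[0, 0, 0], [0, 0, 0]],
    [[0, 0, 0], [0, 0, 0]],
  ],
)

```text
time: 3.8
eef_pos: [0.4403, 0.1083, 0.2225]
tool_rot: [-0.0, 0.693, 0.721, 0.0]
contact_force: [0.1, 0.5, -0.2]
finger_gap: 0.0869
gripper_force: 0.0
```

```bash
cat > loc2.py <<'E'
from loc import *
A=np.array([.5725,-.2935]); LA=np.radians(92.6)
u=np.array([np.cos(LA),np.sin(LA)]); v=np.array([u[1],-u[0]])
def L(p): p=np.asarray(p)[:2]-A; return np.array([p@v,p@u])   # loader x,y
def st():
    o,r=rot(); M=r.as_matrix(); print('t',round(o['time'],2),'pos',o['eef_pos'],'loader',L(o['eef_pos']),'yaw_y',np.degrees(np.arctan2(M[1,1],M[0,1])).round(2),'tilt',M[:2,2],'gap',round(o['finger_gap'],4),'F',o['contact_force'],'q6',o['q'][5].round(2)); return o,M
E
python3 - <<'E'
from loc2 import *
st()
for n,p in dict(grip=(.5637,-.0945),j1=(.449,.379),j2=(.593,.355),j3=(.471,.181),j4=(.637,.211)).items(): print(n,L(p))
P,im,d=snap('wrist','w1.png'); print(P['t'],P['R'])
for q in ['pusher_grip','carousel_knob','load_point']: print(q,[(L(x['centre']),x['centre'],x['p']) for x in arm.spot_point('wrist',q)])
E
```

```text
t 3.8 pos [0.4403 0.1083 0.2225] loader [-0.1138  0.4074] yaw_y 2.27 tilt [-0.0003  0.0004] gap 0.0869 F [ 0.0759  0.4991 -0.2203] q6 0.03
grip [0.0002 0.1992]
j1 [-0.0929  0.6774]
j2 [0.0499 0.6469]
j3 [-0.0799  0.4786]
j4 [0.0873 0.5011]
[-0.4449  0.0579  0.4117] [[ 0.9992  0.0394  0.0007]
 [ 0.0379 -0.9665  0.2539]
 [ 0.0107 -0.2537 -0.9672]]
pusher_grip [(array([-0.1836,  0.3621]), [0.3727, 0.0599, 0.0234], 0.5)]
carousel_knob []
load_point []
```

Request:
carry_out(
  targets=[
    [[-0.139, 0.076, 0], [0, 0, -0.004]],
    [[-0.139, 0.076, 0], [0, 0, 0]],
    [[-0.139, 0.076, 0], [0, 0, 0]],
    [[-0.139, 0.076, 0], [0, 0, 0]],
    [[-0.139, 0.076, 0], [0, 0, 0]],
    [[-0.139, 0.076, 0], [0, 0, 0]],
    [[0, 0, 0], [0, 0, 0]],
    [[0, 0, 0], [0, 0, 0]],
  ],
)

```text
time: 4.8
eef_pos: [0.564, -0.0927, 0.2221]
tool_rot: [-0.001, 0.689, 0.724, -0.0]
contact_force: [-1.2, -0.3, 0.1]
finger_gap: 0.087
gripper_force: 0.0
```

Run:
```python
from loc2 import *
st()
P,im,d=snap('wrist','w2.png'); W=cloud(P,d); z=W[...,2]
print('Cam',-np.array(P['R']).T@P['t'])
for nm,m in [('grip',(d>0)&(z>.126)&(z<.136)),('rail',(d>0)&(z>.046)&(z<.053)),('knob',(d>0)&(z>.154)&(z<.165))]:
    for p,cc in comps(W,m,200):
        ce,si,an=cv2.minAreaRect(p[:,:2].astype(np.float32)); print(nm,cc.round(),len(p),np.round(ce,4),L(ce),np.round(si,4),round(an,1),p[:,2].mean())
```

```text
t 4.8 pos [ 0.564  -0.0927  0.2221] loader [0.0006 0.201 ] yaw_y 2.85 tilt [-0.0011  0.0008] gap 0.087 F [-1.2452 -0.3288  0.0596] q6 -0.35
Cam [ 0.561  -0.0231  0.3833]
grip [326. 238.] 2754 [ 0.57   -0.0922] [0.0067 0.2012] [0.0374 0.0336] 2.1 0.12992188838912253
rail [310. 113.] 4118 [ 0.5622 -0.0493] [0.0008 0.2444] [0.0782 0.2278] 2.5 0.04888409674719552
rail [598.  28.] 390 [0.7672 0.0535] [0.2102 0.3378] [0.0124 0.0535] 54.9 0.049449908529451976
rail [315. 221.] 2468 [ 0.5645 -0.105 ] [0.0006 0.1886] [0.0494 0.0834] 1.7 0.05168766199220404
rail [361. 260.] 475 [ 0.6017 -0.1288] [0.0366 0.1632] [0.0062 0.0661] 2.4 0.04883380156795819
rail [327. 367.] 1450 [ 0.5812 -0.2416] [0.0111 0.0515] [0.1924 0.0534] 2.8 0.04881770454953188
```

View pics/w2.png

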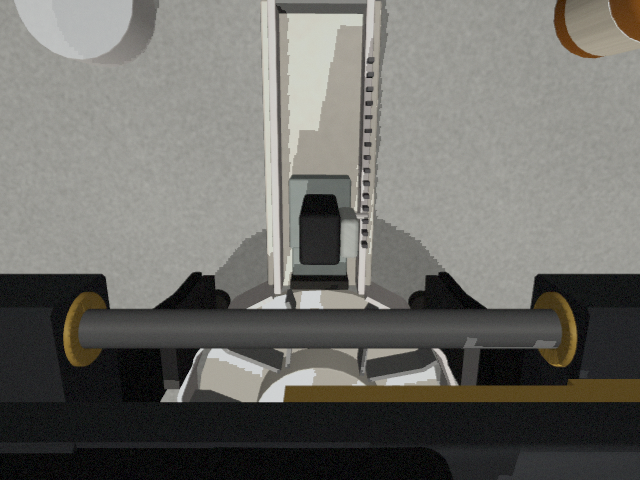

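The wrist picture shows the grip at about (320,230) with the steel button on its right at (348,235), lined up with the tool. Now I'll descend, squeeze and draw the pusher back.

Request:
carry_out(
  targets=[
    [[0, 0, 0.1], [0, 0, 0]],
    [[0, 0, 0.1], [0, 0, 0]],
    [[0, 0, 0.1], [0, 0, 0]],
    [[0, 0, 0.1], [0, 0, 0]],
    [[0, 0, 0.08], [0, 0, 0]],
    [[0, 0, 0.04], [0, 0, 0]],
    [[0, 0, 0], [0, 0, 0]],
    [[0, 0, 0], [0, 0, 0]],
  ],
)

```text
time: 5.65
eef_pos: [0.5645, -0.0929, 0.0936]
tool_rot: [0.001, 0.689, 0.725, 0.0]
contact_force: [0.3, -0.4, 1.0]
finger_gap: 0.0873
gripper_force: 0.0
```

Request:
carry_out(
  targets=[
    [[0, 0, 0], [0, 0, 0]],
    [[0, 0, 0], [0, 0, 0]],
    [[0, 0, 0], [0, 0, 0]],
    [[0, 0, 0], [0, 0, 0]],
    [[0, 0, 0], [0, 0, 0]],
    [[0, 0, 0], [0, 0, 0]],
    [[0, 0, 0], [0, 0, 0]],
    [[0, 0, 0], [0, 0, 0]],
  ],
  claw=1,
)

```text
time: 6.45
eef_pos: [0.5656, -0.0936, 0.0927]
tool_rot: [0.001, 0.69, 0.724, 0.001]
contact_force: [8.0, 0.1, -5.0]
finger_gap: 0.0309
gripper_force: 4.3
```

Request:
carry_out(
  targets=[
    [[0, 0, 0], [0, 0, 0]],
    [[0, 0, 0], [0, 0, 0]],
    [[0, 0, 0], [0, 0, 0]],
    [[0, 0, 0], [0, 0, 0]],
    [[0, 0, 0], [0, 0, 0]],
    [[0, 0, 0], [0, 0, 0]],
    [[0, 0, 0], [0, 0, 0]],
    [[0, 0, 0], [0, 0, 0]],
  ],
)

```text
time: 7.25
eef_pos: [0.5645, -0.0936, 0.0927]
tool_rot: [0.0, 0.69, 0.724, 0.0]
contact_force: [6.0, 0.1, -2.3]
finger_gap: 0.0277
gripper_force: 30.0
```

Request:
carry_out(
  targets=[
    [[0.04, 0, 0], [0, 0, 0]],
    [[0.07, 0, 0], [0, 0, 0]],
    [[0.08, 0, 0], [0, 0, 0]],
    [[0.08, 0, 0], [0, 0, 0]],
    [[0.08, 0, 0], [0, 0, 0]],
    [[0.06, 0, 0], [0, 0, 0]],
    [[0.03, 0, 0], [0, 0, 0]],
    [[0, 0, 0], [0, 0, 0]],
  ],
)

```text
time: 8.05
eef_pos: [0.5596, 0.017, 0.0928]
tool_rot: [0.001, 0.689, 0.725, 0.001]
contact_force: [7.3, 1.3, -4.1]
finger_gap: 0.0274
gripper_force: 30.0
```

```bash
python3 -c "
from loc2 import *
st()"
```

```text
t 8.05 pos [0.5596 0.017  0.0928] loader [0.0012 0.3108] yaw_y 2.88 tilt [ 0.0026 -0.0003] gap 0.0274 F [ 7.2777  1.3227 -4.1381] q6 -0.16
```

Request:
carry_out(
  targets=[
    [[0.006, 0, 0], [0, 0, 0]],
    [[0.006, 0, 0], [0, 0, 0]],
    [[0.004, 0, 0], [0, 0, 0]],
    [[0, 0, 0], [0, 0, 0]],
    [[0, 0, 0], [0, 0, 0]],
    [[0, 0, 0], [0, 0, 0]],
    [[0, 0, 0], [0, 0, 0]],
    [[0, 0, 0], [0, 0, 0]],
  ],
)

```text
time: 8.85
eef_pos: [0.5596, 0.0174, 0.0928]
tool_rot: [0.002, 0.69, 0.724, -0.001]
contact_force: [6.9, -9.3, -4.7]
finger_gap: 0.0274
gripper_force: 30.0
```

Request:
carry_out(
  targets=[
    [[-0.01, 0, 0], [0, 0, 0]],
    [[0, 0, 0], [0, 0, 0]],
    [[0, 0, 0], [0, 0, 0]],
    [[0, 0, 0], [0, 0, 0]],
    [[0, 0, 0], [0, 0, 0]],
    [[0, 0, 0], [0, 0, 0]],
    [[0, 0, 0], [0, 0, 0]],
    [[0, 0, -0.05], [0, 0, 0]],
  ],
  claw=0,
)

```text
time: 9.65
eef_pos: [0.5565, 0.018, 0.1034]
tool_rot: [-0.002, 0.689, 0.724, -0.001]
contact_force: [-0.3, -0.0, -0.1]
finger_gap: 0.0827
gripper_force: 0.0
```

Request:
carry_out(
  targets=[
    [[0, 0, -0.18], [0, 0, 0]],
    [[0, 0, -0.18], [0, 0, 0]],
    [[0, 0, -0.13], [0, 0, 0]],
    [[-0.18, 0, 0], [0, 0, 0]],
    [[-0.18, 0, 0], [0, 0, 0]],
    [[-0.18, 0, 0], [0, 0, 0]],
    [[-0.18, 0, 0], [0, 0, 0]],
    [[-0.18, 0, 0], [0, 0, 0]],
  ],
)

```text
time: 10.45
eef_pos: [0.5694, -0.2086, 0.2289]
tool_rot: [0.0, 0.689, 0.724, 0.0]
contact_force: [0.9, 0.5, 0.1]
finger_gap: 0.0868
gripper_force: 0.0
```

Request:
carry_out(
  targets=[
    [[-0.12, 0, 0], [0, 0, 0]],
    [[0, 0, 0], [0, 0, 0]],
    [[0, 0, 0], [0, 0, 0]],
    [[0, 0, 0], [0, 0, 0]],
    [[0, 0, 0], [0, 0, 0]],
    [[0, 0, 0], [0, 0, 0]],
    [[0, 0, 0], [0, 0, 0]],
    [[0, 0, 0], [0, 0, 0]],
  ],
)

```text
time: 11.25
eef_pos: [0.5712, -0.2364, 0.2276]
tool_rot: [0.0, 0.689, 0.725, 0.0]
contact_force: [0.8, -0.1, -0.6]
finger_gap: 0.0874
gripper_force: 0.0
```

```bash
cat > see.py <<'E'
from loc2 import *
def caro(c='wrist',f=None,lo=.155,hi=.165):
    P,im,d=snap(c,f); W=cloud(P,d); z=W[...,2]; near=(d>0)&(np.hypot(W[...,0]-A[0],W[...,1]-A[1])<.12)
    for nm,m in [('knob',near&(z>lo)&(z<hi)),('ref',near&(z>.070)&(z<.0795))]:
        for p,cc in comps(W,m,100):
            ce,si,an=cv2.minAreaRect(p[:,:2].astype(np.float32)); print(c,nm,len(p),np.round(ce,4),'L',L(ce),'az',np.degrees(np.arctan2(*(np.array(ce)-A)[::-1])).round(1),np.round(si,4),round(an,1))
E
python3 -c "
from see import *
st(); caro('wrist','w3.png'); caro('scene'); caro('side')
P,im,d=snap('wrist');W=cloud(P,d);z=W[...,2]
for p,cc in comps(W,(d>0)&(z>.126)&(z<.136)&(W[...,1]>-.05),200):
    ce,si,an=cv2.minAreaRect(p[:,:2].astype(np.float32)); print('grip',L(ce),si)
"
```

```text
t 11.25 pos [ 0.5712 -0.2364  0.2276] loader [0.0013 0.0571] yaw_y 2.87 tilt [ 0. -0.] gap 0.0874 F [ 0.8359 -0.1341 -0.6338] q6 -0.57
wrist knob 533 [ 0.5596 -0.2707] L [-0.0119  0.0234] az 119.5 [0.0163 0.0171] 30.5
wrist knob 806 [ 0.5832 -0.3077] L [ 0.01   -0.0146] az -53.0 [0.0162 0.0266] 32.6
wrist ref 1904 [ 0.6225 -0.3638] L [ 0.0467 -0.0725] az -54.6 [0.0527 0.037 ] 0.8
scene knob 214 [ 0.5732 -0.2946] L [ 0.0006 -0.0012] az -58.9 [0.0176 0.0669] 33.3
scene ref 456 [ 0.6229 -0.3704] L [ 0.0469 -0.0791] az -56.7 [0.0556 0.0543] 30.3
side knob 253 [ 0.5719 -0.2922] L [-0.0005  0.0014] az 112.8 [0.0185 0.0656] 34.3
side ref 521 [ 0.6194 -0.3679] L [ 0.0435 -0.0764] az -57.8 [0.0551 0.0538] 14.4
```

View pics/w3.png

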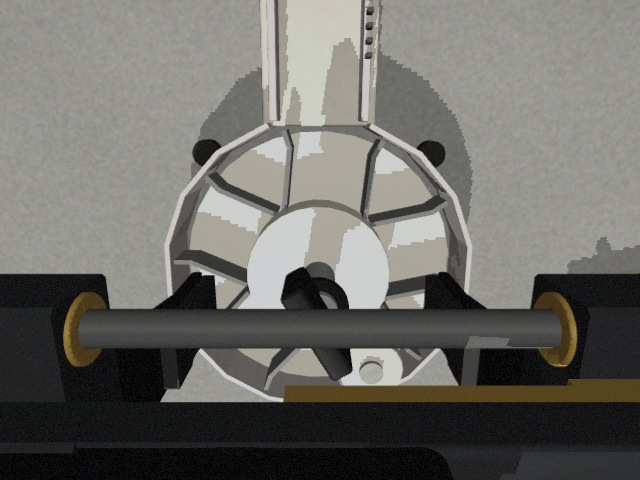

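The wrist view shows a slot slightly clockwise of the lane, the knob bar from (297,285) to (340,370) and the reference cylinder at (371,372). The reference's azimuth is about -56.8°. Next I'll pinch the knob.

Request:
carry_out(
  targets=[
    [[-0.114, -0.003, 0], [0, 0, 0]],
    [[-0.114, -0.002, 0], [0, 0, 0]],
    [[0, 0, 0], [0, 0, -0.085]],
    [[0, 0, 0], [0, 0, -0.085]],
    [[0, 0, 0], [0, 0, -0.085]],
    [[0, 0, 0], [0, 0, -0.082]],
    [[0, 0, 0], [0, 0, 0]],
    [[0, 0, 0], [0, 0, 0]],
  ],
)

```text
time: 12.25
eef_pos: [0.5726, -0.2939, 0.2275]
tool_rot: [-0.0, 0.478, 0.879, 0.0]
contact_force: [0.8, -0.4, -0.2]
finger_gap: 0.087
gripper_force: 0.0
```

```bash
python3 -c "
from see import *
st(); caro('scene'); caro('side')"
```

```text
t 12.25 pos [ 0.5726 -0.2939  0.2275] loader [ 0.0001 -0.0005] yaw_y 32.95 tilt [-0.  0.] gap 0.087 F [ 0.7942 -0.3643 -0.1901] q6 -1.17
scene knob 190 [ 0.5758 -0.2985] L [ 0.0031 -0.0051] az -56.6 [0.0171 0.0568] 33.9
scene ref 441 [ 0.6233 -0.3703] L [ 0.0473 -0.079 ] az -56.5 [0.0547 0.0534] 47.8
side knob 251 [ 0.5706 -0.2921] L [-0.0019  0.0014] az 144.9 [0.0185 0.0664] 33.9
side ref 519 [ 0.6198 -0.3688] L [ 0.0439 -0.0774] az -57.8 [0.0537 0.0542] 61.8
```

Request:
carry_out(
  targets=[
    [[0, 0, 0.1], [0, 0, 0]],
    [[0, 0, 0.1], [0, 0, 0]],
    [[0, 0, 0.1], [0, 0, 0]],
    [[0, 0, 0.07], [0, 0, 0]],
    [[0, 0, 0.04], [0, 0, 0]],
    [[0, 0, 0], [0, 0, 0]],
    [[0, 0, 0], [0, 0, 0]],
    [[0, 0, 0], [0, 0, 0]],
  ],
)

```text
time: 13.15
eef_pos: [0.5735, -0.2945, 0.1267]
tool_rot: [0.001, 0.476, 0.879, -0.0]
contact_force: [0.4, -0.6, 0.5]
finger_gap: 0.0869
gripper_force: 0.0
```

Request:
carry_out(
  targets=[
    [[0, 0, 0], [0, 0, 0]],
    [[0, 0, 0], [0, 0, 0]],
    [[0, 0, 0], [0, 0, 0]],
    [[0, 0, 0], [0, 0, 0]],
    [[0, 0, 0], [0, 0, 0]],
    [[0, 0, 0], [0, 0, 0]],
    [[0, 0, 0], [0, 0, 0]],
    [[0, 0, 0], [0, 0, 0]],
  ],
  claw=1,
)

```text
time: 13.95
eef_pos: [0.5726, -0.2939, 0.125]
tool_rot: [0.0, 0.476, 0.879, -0.0]
contact_force: [-0.3, 0.5, -0.5]
finger_gap: 0.031
gripper_force: 0.0
```

Request:
carry_out(
  targets=[
    [[0, 0, 0], [0, 0, 0]],
    [[0, 0, 0], [0, 0, 0]],
    [[0, 0, 0], [0, 0, 0]],
    [[0, 0, 0], [0, 0, 0]],
    [[0, 0, 0], [0, 0, 0]],
    [[0, 0, 0], [0, 0, 0]],
    [[0, 0, 0], [0, 0, 0]],
    [[0, 0, 0], [0, 0, 0]],
  ],
)

```text
time: 14.75
eef_pos: [0.5734, -0.2937, 0.1264]
tool_rot: [0.001, 0.476, 0.879, 0.0]
contact_force: [0.3, 2.9, 6.0]
finger_gap: 0.0158
gripper_force: 31.2
```

```bash
python3 -c "
from see import *
st()"
```

```text
t 14.75 pos [ 0.5734 -0.2937  0.1264] loader [ 0.0009 -0.0003] yaw_y 33.16 tilt [ 0.0016 -0.0002] gap 0.0158 F [0.2512 2.8924 6.0064] q6 -1.18
```

Request:
carry_out(
  targets=[
    [[0, 0, 0], [0, 0, -0.04]],
    [[0, 0, 0], [0, 0, -0.08]],
    [[0, 0, 0], [0, 0, -0.08]],
    [[0, 0, 0], [0, 0, -0.08]],
    [[0, 0, 0], [0, 0, -0.08]],
    [[0, 0, 0], [0, 0, -0.08]],
    [[0, 0, 0], [0, 0, -0.08]],
    [[0, 0, 0], [0, 0, -0.08]],
  ],
)

```text
time: 15.55
eef_pos: [0.5742, -0.2923, 0.1264]
tool_rot: [0.001, 0.022, 1.0, 0.001]
contact_force: [3.4, 7.4, 6.7]
finger_gap: 0.016
gripper_force: 32.1
```

Request:
carry_out(
  targets=[
    [[0, 0, 0], [0, 0, -0.08]],
    [[0, 0, 0], [0, 0, -0.08]],
    [[0, 0, 0], [0, 0, -0.07]],
    [[0, 0, 0], [0, 0, -0.03]],
    [[0, 0, 0], [0, 0, 0]],
    [[0, 0, 0], [0, 0, 0]],
    [[0, 0, 0], [0, 0, 0]],
    [[0, 0, 0], [0, 0, 0]],
  ],
)

```text
time: 16.35
eef_pos: [0.5741, -0.2915, 0.1264]
tool_rot: [0.001, -0.179, 0.984, 0.001]
contact_force: [2.2, 9.6, 6.2]
finger_gap: 0.016
gripper_force: 32.2
```

```bash
python3 -c "
from see import *
st(); caro('scene'); caro('side')"
```

```text
t 16.35 pos [ 0.5741 -0.2915  0.1264] loader [0.0017 0.0019] yaw_y 110.62 tilt [0.0024 0.0029] gap 0.016 F [2.2158 9.6    6.2408] q6 -2.53
scene ref 435 [ 0.658  -0.2628] L [0.0868 0.0268] az 19.7 [0.054  0.0555] 50.7
side knob 145 [ 0.5578 -0.3009] L [-0.015  -0.0067] az -153.3 [0.0314 0.0403] 33.2
```

Request:
carry_out(
  targets=[
    [[0, 0, 0], [0, 0, 0]],
    [[0, 0, 0], [0, 0, 0]],
    [[0, 0, 0], [0, 0, 0]],
    [[0, 0, 0], [0, 0, 0]],
    [[0, 0, -0.1], [0, 0, 0]],
    [[0, 0, -0.15], [0, 0, 0]],
    [[0, 0, -0.15], [0, 0, 0.09]],
    [[0, 0, 0], [0, 0, 0.09]],
  ],
  claw=0,
)

```text
time: 17.25
eef_pos: [0.5746, -0.2954, 0.2311]
tool_rot: [0.003, -0.035, 0.999, -0.002]
contact_force: [1.2, 0.5, 0.7]
finger_gap: 0.0718
gripper_force: 0.0
```

Request:
carry_out(
  targets=[
    [[0, 0, 0], [0, 0, 0.093]],
    [[0, 0, 0], [0, 0, 0.093]],
    [[0, 0, 0], [0, 0, 0.093]],
    [[0, 0, 0], [0, 0, 0.093]],
    [[0, 0, 0], [0, 0, 0.093]],
    [[0, 0, 0], [0, 0, 0.093]],
    [[0, 0, 0], [0, 0, 0.093]],
    [[0, 0, 0], [0, 0, 0.093]],
  ],
)

```text
time: 18.05
eef_pos: [0.5716, -0.2935, 0.2235]
tool_rot: [-0.002, 0.522, 0.853, 0.0]
contact_force: [-0.2, -0.0, -0.3]
finger_gap: 0.0866
gripper_force: 0.0
```

Request:
carry_out(
  targets=[
    [[0, 0, 0], [0, 0, 0.093]],
    [[0, 0, 0], [0, 0, 0.093]],
    [[0, 0, 0], [0, 0, 0.09]],
    [[0.19, 0, 0], [0, 0, 0]],
    [[0.19, 0, 0], [0, 0, 0]],
    [[0.19, 0, 0], [0, 0, 0]],
    [[0.19, 0, 0], [0, 0, 0]],
    [[0.19, 0, 0], [0, 0, 0]],
  ],
)

```text
time: 18.85
eef_pos: [0.5606, -0.0548, 0.2238]
tool_rot: [-0.001, 0.691, 0.722, -0.001]
contact_force: [0.3, 0.3, 0.3]
finger_gap: 0.0866
gripper_force: 0.0
```

```bash
cat >> see.py <<'E'
def jars(c='scene'):
    P,im,d=snap(c); W=cloud(P,d); z=W[...,2]
    for p,cc in comps(W,(d>0)&(z>.074)&(z<.086)&(W[...,1]>0)&(W[...,0]<.7)&(W[...,0]>.3)&(W[...,1]<.5),100):
        ce,si,an=cv2.minAreaRect(p[:,:2].astype(np.float32)); print(c,'jar',np.round(ce,4),'L',L(ce),np.round(si,3))
E
python3 -c "
from see import *
st(); caro('scene'); caro('side'); jars(); jars('side')"
```

```text
t 18.85 pos [ 0.5606 -0.0548  0.2238] loader [-0.0011  0.239 ] yaw_y 2.51 tilt [-0.0028  0.0008] gap 0.0866 F [0.2776 0.2555 0.3092] q6 -0.28
scene knob 221 [ 0.5738 -0.2942] L [ 0.0013 -0.0008] az -27.9 [0.0649 0.0179] 20.1
scene ref 435 [ 0.6578 -0.2632] L [0.0866 0.0264] az 19.6 [0.0541 0.0552] 53.2
side knob 241 [ 0.5711 -0.292 ] L [-0.0013  0.0016] az 132.4 [0.0664 0.0168] 21.2
side ref 398 [ 0.6553 -0.261 ] L [0.0842 0.0287] az 21.4 [0.0559 0.0547] 88.0
scene jar [0.4501 0.3776] L [-0.0918  0.676 ] [0.052 0.052]
scene jar [0.5946 0.3537] L [0.0514 0.6456] [0.05  0.054]
scene jar [0.4716 0.1807] L [-0.0793  0.4783] [0.048 0.053]
scene jar [0.6383 0.2089] L [0.0885 0.4989] [0.05  0.051]
side jar [0.4489 0.3815] L [-0.0928  0.6799] [0.052 0.05 ]
side jar [0.6368 0.2129] L [0.0872 0.5029] [0.052 0.05 ]
side jar [0.4693 0.1825] L [-0.0815  0.4802] [0.053 0.05 ]
```

The carousel is aligned, with the reference at about 20.5° against 20.6° wanted. Next I'll pick the jar nearest the lane, at L(-0.080, 0.479).

Request:
carry_out(
  targets=[
    [[0.16, -0.053, 0], [0, 0, 0]],
    [[0.16, -0.053, 0], [0, 0, 0]],
    [[0.16, -0.053, 0], [0, 0, 0]],
    [[0.16, -0.053, 0], [0, 0, 0]],
    [[0.16, -0.053, 0], [0, 0, 0]],
    [[0.16, -0.053, 0], [0, 0, 0]],
    [[0, 0, 0.1], [0, 0, 0]],
    [[0, 0, 0.1], [0, 0, 0]],
  ],
)

```text
time: 19.85
eef_pos: [0.4726, 0.1795, 0.1749]
tool_rot: [0.001, 0.691, 0.723, 0.0]
contact_force: [-0.3, -0.6, 0.6]
finger_gap: 0.0872
gripper_force: 0.0
```

Request:
carry_out(
  targets=[
    [[0, 0, 0.12], [0, 0, 0]],
    [[0, 0, 0.12], [0, 0, 0]],
    [[0, 0, 0.12], [0, 0, 0]],
    [[0, 0, 0.12], [0, 0, 0]],
    [[0, 0, 0.06], [0, 0, 0]],
    [[0, 0, 0], [0, 0, 0]],
    [[0, 0, 0], [0, 0, 0]],
    [[0, 0, 0], [0, 0, 0]],
  ],
)

```text
time: 20.65
eef_pos: [0.4733, 0.1791, 0.0412]
tool_rot: [0.001, 0.692, 0.722, 0.001]
contact_force: [-0.5, 1.0, 0.8]
finger_gap: 0.0868
gripper_force: 0.0
```

Request:
carry_out(
  targets=[
    [[0, 0, 0], [0, 0, 0]],
    [[0, 0, 0], [0, 0, 0]],
    [[0, 0, 0], [0, 0, 0]],
    [[0, 0, 0], [0, 0, 0]],
    [[0, 0, 0], [0, 0, 0]],
    [[0, 0, 0], [0, 0, 0]],
    [[0, 0, 0], [0, 0, 0]],
    [[0, 0, 0], [0, 0, 0]],
  ],
  claw=1,
)

```text
time: 21.45
eef_pos: [0.4719, 0.1797, 0.0402]
tool_rot: [-0.0, 0.691, 0.723, -0.0]
contact_force: [-1.4, 0.6, 3.1]
finger_gap: 0.0555
gripper_force: 30.0
```

```bash
python3 -c "
from see import *
st()"
```

```text
t 21.45 pos [0.4719 0.1797 0.0402] loader [-0.079   0.4773] yaw_y 2.56 tilt [-0.0001  0.0001] gap 0.0555 F [-1.437   0.5862  3.1308] q6 0.16
```

Request:
carry_out(
  targets=[
    [[0, 0, -0.1], [0, 0, 0]],
    [[0, 0, -0.18], [0, 0, 0]],
    [[0, 0, -0.18], [0, 0, 0]],
    [[0, 0, -0.18], [0, 0, 0]],
    [[-0.1, 0.04, 0], [0, 0, 0]],
    [[-0.17, 0.05, 0], [0, 0, 0]],
    [[-0.17, 0.05, 0], [0, 0, 0]],
    [[-0.17, 0.05, 0], [0, 0, 0]],
  ],
)

```text
time: 22.25
eef_pos: [0.5264, 0.028, 0.1998]
tool_rot: [0.0, 0.691, 0.723, 0.0]
contact_force: [0.8, 0.2, -1.4]
finger_gap: 0.0552
gripper_force: 30.0
```

Request:
carry_out(
  targets=[
    [[-0.17, 0.05, 0], [0, 0, 0]],
    [[-0.17, 0.05, 0], [0, 0, 0]],
    [[-0.159, 0.029, 0], [0, 0, 0]],
    [[0, 0, 0], [0, 0, 0]],
    [[0, 0, 0], [0, 0, 0]],
    [[0, 0, 0], [0, 0, 0]],
    [[0, 0, 0], [0, 0, 0]],
    [[0, 0, 0], [0, 0, 0]],
  ],
)

```text
time: 23.05
eef_pos: [0.5639, -0.0926, 0.2001]
tool_rot: [-0.0, 0.691, 0.723, 0.0]
contact_force: [-0.5, 0.1, -1.4]
finger_gap: 0.0554
gripper_force: 30.0
```

```bash
python3 -c "
from see import *
st()
P,im,d=snap('wrist','w4.png'); W=cloud(P,d); z=W[...,2]
for p,cc in comps(W,(d>0)&(z>.046)&(z<.053),200):
    ce,si,an=cv2.minAreaRect(p[:,:2].astype(np.float32)); print(cc,L(ce),si,an)
"
```

```text
t 23.05 pos [ 0.5639 -0.0926  0.2001] loader [0.0005 0.201 ] yaw_y 2.65 tilt [0.0001 0.0001] gap 0.0554 F [-0.5448  0.1218 -1.4038] q6 -0.35
[269.3777 111.2102] [-0.0351  0.2709] (0.006265649106353521, 0.1635821908712387) 2.504922389984131
[371.8753  26.0333] [0.037  0.3335] (0.006166455335915089, 0.037045449018478394) 2.8637535572052
[617.2562  21.9421] [0.2062 0.3373] (0.006380422506481409, 0.0386577770113945) 49.18293762207031
[314.755  102.9802] [0.0008 0.2992] (0.0500430092215538, 0.08145537972450256) 2.304517984390259
[367.681  144.4307] [0.0368 0.2531] (0.006335783284157515, 0.11348985135555267) 2.56489896774292
```

View pics/w4.png

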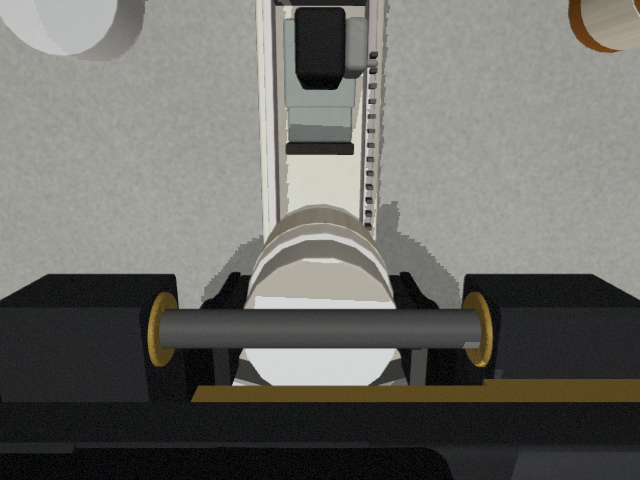

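The wrist view shows the jar upright in the jaws at (320,290) and centred over the lane. The pusher paddle is at (320,148), fully back. I'll lower the jar and release it.

Request:
carry_out(
  targets=[
    [[0, 0, 0.1], [0, 0, 0]],
    [[0, 0, 0.12], [0, 0, 0]],
    [[0, 0, 0.12], [0, 0, 0]],
    [[0, 0, 0.1], [0, 0, 0]],
    [[0, 0, 0.06], [0, 0, 0]],
    [[0, 0, 0.03], [0, 0, 0]],
    [[0, 0, 0.02], [0, 0, 0]],
    [[0, 0, 0], [0, 0, 0]],
  ],
)

```text
time: 23.9
eef_pos: [0.5645, -0.0939, 0.063]
tool_rot: [0.0, 0.691, 0.723, 0.0]
contact_force: [0.0, 0.1, -2.2]
finger_gap: 0.0556
gripper_force: 30.0
```

```bash
python3 -c "
from see import *
st()"
```

```text
t 23.9 pos [ 0.5645 -0.0939  0.063 ] loader [0.001  0.1998] yaw_y 2.56 tilt [ 0.0008 -0.0003] gap 0.0556 F [ 0.0189  0.1292 -2.1902] q6 -0.35
```

Request:
carry_out(
  targets=[
    [[0, 0, 0.006], [0, 0, 0]],
    [[0, 0, 0], [0, 0, 0]],
    [[0, 0, 0], [0, 0, 0]],
    [[0, 0, 0], [0, 0, 0]],
    [[0, 0, 0], [0, 0, 0]],
    [[0, 0, -0.06], [0, 0, 0]],
    [[0, 0, -0.065], [0, 0, 0]],
    [[0, 0, 0], [0, 0, 0]],
  ],
  claw=0,
)

```text
time: 24.7
eef_pos: [0.5662, -0.0945, 0.0957]
tool_rot: [0.002, 0.691, 0.723, 0.001]
contact_force: [-0.2, -0.6, 0.3]
finger_gap: 0.0871
gripper_force: 0.0
```

```bash
python3 -c "
from see import *
st()
for c in ('scene','side'):
    P,im,d=snap(c); W=cloud(P,d); z=W[...,2]
    for p,cc in comps(W,(d>0)&(z>.094)&(z<.106)&(np.hypot(W[...,0]-.5634,W[...,1]+.0937)<.06),20):
        ce,si,an=cv2.minAreaRect(p[:,:2].astype(np.float32)); print(c,L(ce),si,p[:,2].mean())
"
```

```text
t 24.7 pos [ 0.5662 -0.0945  0.0957] loader [0.0028 0.1991] yaw_y 2.55 tilt [ 0.0053 -0.0016] gap 0.0871 F [-0.1823 -0.6478  0.3374] q6 -0.35
scene [-0.0039  0.2227] (0.022221624851226807, 0.007454121019691229) 0.1015581170771966
scene [-0.0075  0.2047] (0.029849283397197723, 0.008637831546366215) 0.10144430599330888
scene [0.0009 0.1831] (0.015565276145935059, 0.038675304502248764) 0.10054698778810214
side [0.0016 0.205 ] (0.05362795665860176, 0.04920489713549614) 0.10075879860988134
side [0.047  0.1973] (0.005494330078363419, 0.01984994485974312) 0.09989874483471171
side [-0.0504  0.1991] (0.008430644869804382, 0.021415747702121735) 0.10107084198672214
```

Request:
carry_out(
  targets=[
    [[0.08, 0, 0], [0, 0, 0]],
    [[0.09, 0, 0], [0, 0, 0]],
    [[0.09, 0, 0], [0, 0, 0]],
    [[0.09, 0, 0], [0, 0, 0]],
    [[0.088, 0, 0.004], [0, 0, 0]],
    [[0, 0, 0], [0, 0, 0]],
    [[0, 0, 0], [0, 0, 0]],
    [[0, 0, 0], [0, 0, 0]],
  ],
)

```text
time: 25.6
eef_pos: [0.559, 0.0148, 0.091]
tool_rot: [-0.0, 0.691, 0.723, -0.0]
contact_force: [0.4, -0.4, -0.9]
finger_gap: 0.0871
gripper_force: 0.0
```

Request:
carry_out(
  targets=[
    [[0, 0, 0], [0, 0, 0]],
    [[0, 0, 0], [0, 0, 0]],
    [[0, 0, 0], [0, 0, 0]],
    [[0, 0, 0], [0, 0, 0]],
    [[0, 0, 0], [0, 0, 0]],
    [[0, 0, 0], [0, 0, 0]],
    [[0, 0, 0], [0, 0, 0]],
    [[0, 0, 0], [0, 0, 0]],
  ],
  claw=1,
)

```text
time: 26.4
eef_pos: [0.5608, 0.0155, 0.0915]
tool_rot: [0.001, 0.691, 0.723, 0.001]
contact_force: [9.3, 0.5, -6.8]
finger_gap: 0.0311
gripper_force: 4.3
```

Request:
carry_out(
  targets=[
    [[0, 0, 0], [0, 0, 0]],
    [[0, 0, 0], [0, 0, 0]],
    [[0, 0, 0], [0, 0, 0]],
    [[0, 0, 0], [0, 0, 0]],
    [[0, 0, 0], [0, 0, 0]],
    [[0, 0, 0], [0, 0, 0]],
    [[0, 0, 0], [0, 0, 0]],
    [[0, 0, 0], [0, 0, 0]],
  ],
)

```text
time: 27.2
eef_pos: [0.5597, 0.0155, 0.0915]
tool_rot: [0.001, 0.691, 0.723, 0.0]
contact_force: [5.8, 0.2, -4.0]
finger_gap: 0.0275
gripper_force: 30.0
```

```bash
python3 -c "
from see import *
st()"
```

```text
t 27.2 pos [0.5597 0.0155 0.0915] loader [0.0013 0.3092] yaw_y 2.55 tilt [ 0.0015 -0.0001] gap 0.0275 F [ 5.8447  0.2376 -3.965 ] q6 -0.16
```

Request:
carry_out(
  targets=[
    [[-0.03, 0, 0], [0, 0, 0]],
    [[-0.035, 0, 0], [0, 0, 0]],
    [[-0.035, 0, 0], [0, 0, 0]],
    [[-0.035, 0, 0], [0, 0, 0]],
    [[-0.035, 0, 0], [0, 0, 0]],
    [[-0.035, 0, 0], [0, 0, 0]],
    [[-0.035, 0, 0], [0, 0, 0]],
    [[-0.035, 0, 0], [0, 0, 0]],
  ],
)

```text
time: 28.0
eef_pos: [0.5627, -0.0526, 0.0915]
tool_rot: [0.0, 0.691, 0.723, 0.001]
contact_force: [5.4, 2.2, -2.8]
finger_gap: 0.0279
gripper_force: 30.0
```

Request:
carry_out(
  targets=[
    [[-0.035, 0, 0], [0, 0, 0]],
    [[-0.035, 0, 0], [0, 0, 0]],
    [[-0.035, 0, 0], [0, 0, 0]],
    [[-0.035, 0, 0], [0, 0, 0]],
    [[-0.035, 0, 0], [0, 0, 0]],
    [[-0.035, 0, 0], [0, 0, 0]],
    [[-0.03, 0, 0], [0, 0, 0]],
    [[0, 0, 0], [0, 0, 0]],
  ],
)

```text
time: 28.8
eef_pos: [0.5654, -0.1136, 0.0915]
tool_rot: [0.001, 0.691, 0.722, 0.0]
contact_force: [5.2, -1.6, -3.4]
finger_gap: 0.0282
gripper_force: 30.0
```

```bash
python3 -c "
from see import *
st()"
```

```text
t 28.8 pos [ 0.5654 -0.1136  0.0915] loader [0.0011 0.18  ] yaw_y 2.51 tilt [ 0.0014 -0.0001] gap 0.0282 F [ 5.2127 -1.566  -3.407 ] q6 -0.38
```

Request:
carry_out(
  targets=[
    [[-0.008, 0, 0], [0, 0, 0]],
    [[-0.008, 0, 0], [0, 0, 0]],
    [[0, 0, 0], [0, 0, 0]],
    [[0, 0, 0], [0, 0, 0]],
    [[0, 0, 0], [0, 0, 0]],
    [[0, 0, 0], [0, 0, 0]],
    [[0, 0, 0], [0, 0, 0]],
    [[0, 0, 0], [0, 0, 0]],
  ],
)

```text
time: 29.6
eef_pos: [0.5654, -0.1142, 0.0915]
tool_rot: [-0.001, 0.691, 0.723, 0.002]
contact_force: [5.6, 8.8, 0.8]
finger_gap: 0.0278
gripper_force: 30.0
```

```bash
python3 -c "
from see import *
st()"
```

```text
t 29.6 pos [ 0.5654 -0.1142  0.0915] loader [0.0011 0.1794] yaw_y 2.57 tilt [0.0007 0.004 ] gap 0.0278 F [5.6401 8.8124 0.8344] q6 -0.39
```

Request:
carry_out(
  targets=[
    [[0.04, 0, 0], [0, 0, 0]],
    [[0.08, 0, 0], [0, 0, 0]],
    [[0.09, 0, 0], [0, 0, 0]],
    [[0.09, 0, 0], [0, 0, 0]],
    [[0.09, 0, 0], [0, 0, 0]],
    [[0.08, 0, 0], [0, 0, 0]],
    [[0.05, 0, 0], [0, 0, 0]],
    [[0.02, 0, 0], [0, 0, 0]],
  ],
)

```text
time: 30.4
eef_pos: [0.5597, 0.0164, 0.0917]
tool_rot: [0.003, 0.69, 0.723, -0.001]
contact_force: [6.3, -19.6, -3.9]
finger_gap: 0.0275
gripper_force: 30.0
```

Request:
carry_out(
  targets=[
    [[0.005, 0, 0], [0, 0, 0]],
    [[0, 0, 0], [0, 0, 0]],
    [[0, 0, 0], [0, 0, 0]],
    [[0, 0, 0], [0, 0, 0]],
    [[0, 0, 0], [0, 0, 0]],
    [[0, 0, 0], [0, 0, 0]],
    [[0, 0, 0], [0, 0, 0]],
    [[0, 0, 0], [0, 0, 0]],
  ],
)

```text
time: 31.2
eef_pos: [0.5596, 0.0163, 0.0917]
tool_rot: [0.002, 0.691, 0.723, -0.001]
contact_force: [5.7, -9.9, -2.8]
finger_gap: 0.0273
gripper_force: 30.0
```

```bash
cat >> see.py <<'E'
def caps():
    for c in ('scene','side'):
        P,im,d=snap(c); W=cloud(P,d); z=W[...,2]
        for p,cc in comps(W,(d>0)&(z>.094)&(z<.106)&(np.hypot(W[...,0]-A[0],W[...,1]-A[1])<.125),25):
            ce,si,an=cv2.minAreaRect(p[:,:2].astype(np.float32)); x=L(ce); print(c,'cap',x,'r',np.hypot(*x).round(3),'az',np.degrees(np.arctan2(x[1],x[0])).round(1),np.round(si,3),len(p))
E
python3 -c "
from see import *
st(); caps(); caro('scene'); caro('side'); jars()"
```

```text
t 31.2 pos [0.5596 0.0163 0.0917] loader [0.0012 0.31  ] yaw_y 2.53 tilt [ 0.0015 -0.0048] gap 0.0273 F [ 5.7387 -9.9113 -2.8089] q6 -0.15
scene cap [0.0026 0.0891] r 0.089 az 88.3 [0.051 0.051] 374
side cap [-0.0005  0.0923] r 0.092 az 90.3 [0.053 0.05 ] 366
side cap [-0.0054 -0.0078] r 0.009 az -124.7 [0.008 0.024] 42
scene knob 217 [ 0.5735 -0.2946] L [ 0.0009 -0.0011] az -48.6 [0.066  0.0172] 19.9
scene ref 436 [ 0.6576 -0.2629] L [0.0864 0.0268] az 19.8 [0.0544 0.0553] 27.5
side knob 241 [ 0.5714 -0.2921] L [-0.001   0.0015] az 127.8 [0.0646 0.0169] 21.7
side ref 394 [ 0.6556 -0.2601] L [0.0845 0.0296] az 21.9 [0.0553 0.0544] 82.8
scene jar [0.4506 0.3773] L [-0.0914  0.6757] [0.05  0.054]
scene jar [0.5937 0.3524] L [0.0505 0.6443] [0.052 0.052]
scene jar [0.6392 0.2093] L [0.0895 0.4992] [0.049 0.053]
```

The jar is seated at 90 mm, az 90° in the loader frame, with the pusher at its back stop. I'll release it and turn the carousel -72° for slot 2.

Request:
carry_out(
  targets=[
    [[0, 0, 0], [0, 0, 0]],
    [[0, 0, 0], [0, 0, 0]],
    [[0, 0, 0], [0, 0, 0]],
    [[0, 0, 0], [0, 0, 0]],
    [[0, 0, 0], [0, 0, 0]],
    [[0, 0, -0.12], [0, 0, 0]],
    [[0, 0, -0.2], [0, 0, 0]],
    [[0, 0, -0.2], [0, 0, 0]],
  ],
  claw=0,
)

```text
time: 32.25
eef_pos: [0.5566, 0.0195, 0.221]
tool_rot: [-0.002, 0.691, 0.723, -0.002]
contact_force: [1.5, -0.5, 0.3]
finger_gap: 0.0825
gripper_force: 0.0
```

Request:
carry_out(
  targets=[
    [[-0.18, 0, 0], [0, 0, 0]],
    [[-0.18, 0, 0], [0, 0, 0]],
    [[-0.18, 0, 0], [0, 0, 0]],
    [[-0.18, 0, 0], [0, 0, 0]],
    [[-0.18, 0, 0], [0, 0, 0]],
    [[-0.18, 0, 0], [0, 0, 0]],
    [[-0.17, 0, 0], [0, 0, 0]],
    [[0, 0, 0], [0, 0, 0]],
  ],
)

```text
time: 33.05
eef_pos: [0.5711, -0.2976, 0.2201]
tool_rot: [-0.001, 0.693, 0.721, -0.001]
contact_force: [0.4, 0.3, 0.1]
finger_gap: 0.0873
gripper_force: 0.0
```

Request:
carry_out(
  targets=[
    [[0, 0, 0], [0, 0, -0.092]],
    [[0, 0, 0], [0, 0, -0.092]],
    [[0, 0, 0], [0, 0, -0.092]],
    [[0, 0, 0], [0, 0, -0.092]],
    [[0, 0, 0], [0, 0, -0.092]],
    [[0, 0, 0], [0, 0, -0.092]],
    [[0, 0, 0], [0, 0, -0.092]],
    [[0, 0, 0], [0, 0, -0.092]],
  ],
)

```text
time: 33.85
eef_pos: [0.5721, -0.2914, 0.2205]
tool_rot: [-0.001, 0.181, 0.984, 0.001]
contact_force: [0.0, -1.0, 1.5]
finger_gap: 0.0868
gripper_force: 0.0
```

Request:
carry_out(
  targets=[
    [[0, 0, 0], [0, 0, -0.092]],
    [[0, 0, 0], [0, 0, -0.092]],
    [[0, 0, 0], [0, 0, -0.092]],
    [[0, 0, 0], [0, 0, -0.092]],
    [[0, 0, 0], [0, 0, -0.092]],
    [[0, 0, 0], [0, 0, 0]],
    [[0, 0, 0], [0, 0, 0]],
    [[0, 0, 0], [0, 0, 0]],
  ],
)

```text
time: 34.65
eef_pos: [0.5726, -0.2925, 0.2211]
tool_rot: [-0.0, -0.174, 0.985, 0.0]
contact_force: [0.6, 0.1, -0.3]
finger_gap: 0.0868
gripper_force: 0.0
```

```bash
python3 -c "
from see import *
st(); caro('scene')"
```

```text
t 34.65 pos [ 0.5726 -0.2925  0.2211] loader [0.0002 0.001 ] yaw_y 110.05 tilt [-0.0008  0.0006] gap 0.0868 F [ 0.5814  0.0936 -0.3338] q6 -2.52
scene knob 220 [ 0.5739 -0.2946] L [ 0.0013 -0.0012] az -39.2 [0.0656 0.0174] 20.4
scene ref 427 [ 0.657  -0.2627] L [0.0858 0.027 ] az 20.0 [0.0544 0.0553] 78.0
```

Request:
carry_out(
  targets=[
    [[0, 0, 0.1], [0, 0, 0]],
    [[0, 0, 0.1], [0, 0, 0]],
    [[0, 0, 0.1], [0, 0, 0]],
    [[0, 0, 0.06], [0, 0, 0]],
    [[0, 0, 0.026], [0, 0, 0]],
    [[0, 0, 0], [0, 0, 0]],
    [[0, 0, 0], [0, 0, 0]],
    [[0, 0, 0], [0, 0, 0]],
  ],
)

```text
time: 35.5
eef_pos: [0.5738, -0.2938, 0.1265]
tool_rot: [0.001, -0.175, 0.985, -0.001]
contact_force: [-0.4, -0.1, -0.6]
finger_gap: 0.0866
gripper_force: 0.0
```

Request:
carry_out(
  targets=[
    [[0, 0, 0], [0, 0, 0]],
    [[0, 0, 0], [0, 0, 0]],
    [[0, 0, 0], [0, 0, 0]],
    [[0, 0, 0], [0, 0, 0]],
    [[0, 0, 0], [0, 0, 0]],
    [[0, 0, 0], [0, 0, 0]],
    [[0, 0, 0], [0, 0, 0]],
    [[0, 0, 0], [0, 0, 0]],
  ],
  claw=1,
)

```text
time: 36.3
eef_pos: [0.5728, -0.2931, 0.1247]
tool_rot: [-0.0, -0.175, 0.985, 0.0]
contact_force: [-0.5, 0.4, 0.7]
finger_gap: 0.0307
gripper_force: 0.0
```

Request:
carry_out(
  targets=[
    [[0, 0, 0], [0, 0, 0]],
    [[0, 0, 0], [0, 0, 0]],
    [[0, 0, 0], [0, 0, 0]],
    [[0, 0, 0], [0, 0, 0]],
    [[0, 0, 0], [0, 0, 0]],
    [[0, 0, 0], [0, 0, 0]],
    [[0, 0, 0], [0, 0, 0.01]],
    [[0, 0, 0], [0, 0, 0.03]],
  ],
)

```text
time: 37.1
eef_pos: [0.5727, -0.2921, 0.1262]
tool_rot: [-0.0, -0.144, 0.99, 0.001]
contact_force: [-5.2, 6.5, 10.3]
finger_gap: 0.0156
gripper_force: 65.1
```

Request:
carry_out(
  targets=[
    [[0, 0, 0], [0, 0, 0.08]],
    [[0, 0, 0], [0, 0, 0.08]],
    [[0, 0, 0], [0, 0, 0.08]],
    [[0, 0, 0], [0, 0, 0.08]],
    [[0, 0, 0], [0, 0, 0.08]],
    [[0, 0, 0], [0, 0, 0.08]],
    [[0, 0, 0], [0, 0, 0.08]],
    [[0, 0, 0], [0, 0, 0.08]],
  ],
)

```text
time: 37.9
eef_pos: [0.5726, -0.2924, 0.1261]
tool_rot: [-0.0, 0.352, 0.936, 0.0]
contact_force: [-5.5, 6.2, 9.4]
finger_gap: 0.0157
gripper_force: 65.0
```

Request:
carry_out(
  targets=[
    [[0, 0, 0], [0, 0, 0.07]],
    [[0, 0, 0], [0, 0, 0.036]],
    [[0, 0, 0], [0, 0, 0.01]],
    [[0, 0, 0], [0, 0, 0]],
    [[0, 0, 0], [0, 0, 0]],
    [[0, 0, 0], [0, 0, 0]],
    [[0, 0, 0], [0, 0, 0]],
    [[0, 0, 0], [0, 0, 0]],
  ],
)

```text
time: 38.7
eef_pos: [0.5726, -0.2924, 0.1261]
tool_rot: [-0.001, 0.434, 0.901, 0.0]
contact_force: [-5.0, 5.4, 8.7]
finger_gap: 0.0155
gripper_force: 65.0
```

```bash
python3 -c "
from see import *
st(); caro('scene'); caro('side')"
```

```text
t 38.7 pos [ 0.5726 -0.2924  0.1261] loader [0.0001 0.0011] yaw_y 38.56 tilt [-0.0007  0.001 ] gap 0.0155 F [-5.0127  5.4344  8.7485] q6 -1.27
scene ref 451 [ 0.6298 -0.3654] L [ 0.054  -0.0744] az -51.4 [0.0549 0.0544] 35.6
side ref 510 [ 0.6269 -0.3623] L [ 0.0512 -0.0712] az -51.7 [0.0559 0.0527] 58.7
```

Request:
carry_out(
  targets=[
    [[0, 0, 0], [0, 0, 0]],
    [[0, 0, 0], [0, 0, 0]],
    [[0, 0, 0], [0, 0, 0]],
    [[0, 0, 0], [0, 0, 0]],
    [[0, 0, -0.1], [0, 0, 0]],
    [[0, 0, -0.15], [0, 0, 0]],
    [[0, 0, -0.15], [0, 0, 0.08]],
    [[0, 0, 0], [0, 0, 0.08]],
  ],
  claw=0,
)

```text
time: 39.6
eef_pos: [0.5755, -0.2952, 0.2317]
tool_rot: [0.005, 0.546, 0.838, -0.0]
contact_force: [0.8, -0.1, 0.7]
finger_gap: 0.0714
gripper_force: 0.0
```

Request:
carry_out(
  targets=[
    [[0, 0, 0], [0, 0, 0.08]],
    [[0, 0, 0], [0, 0, 0.08]],
    [[0, 0, 0], [0, 0, 0.08]],
    [[0.18, 0.03, 0], [0, 0, 0]],
    [[0.18, 0.03, 0], [0, 0, 0]],
    [[0.18, 0.03, 0], [0, 0, 0]],
    [[0.18, 0.03, 0], [0, 0, 0]],
    [[0.18, 0.03, 0], [0, 0, 0]],
  ],
)

```text
time: 40.4
eef_pos: [0.6, -0.0652, 0.2243]
tool_rot: [-0.0, 0.691, 0.722, -0.0]
contact_force: [0.5, -0.1, 0.2]
finger_gap: 0.0869
gripper_force: 0.0
```

Request:
carry_out(
  targets=[
    [[0.18, 0.03, 0], [0, 0, 0]],
    [[0.18, 0.03, 0], [0, 0, 0]],
    [[0.18, 0.03, 0], [0, 0, 0]],
    [[0.18, 0.03, 0], [0, 0, 0]],
    [[0.18, 0.03, 0], [0, 0, 0]],
    [[0.17, 0.03, 0], [0, 0, 0]],
    [[0, 0, 0], [0, 0, 0]],
    [[0, 0, 0], [0, 0, 0]],
  ],
)

```text
time: 41.2
eef_pos: [0.6329, 0.2033, 0.2238]
tool_rot: [-0.0, 0.69, 0.723, -0.001]
contact_force: [0.2, -0.5, -0.5]
finger_gap: 0.087
gripper_force: 0.0
```

```bash
python3 -c "
from see import *
st(); caro('scene'); caro('side'); caps(); jars(); jars('wrist')"
```

```text
t 41.2 pos [0.6329 0.2033 0.2238] loader [0.0829 0.4935] yaw_y 2.68 tilt [-0.0012 -0.0009] gap 0.087 F [ 0.1864 -0.5192 -0.5105] q6 0.15
scene knob 214 [ 0.5735 -0.2947] L [ 0.0009 -0.0012] az -51.1 [0.0171 0.0658] 39.5
scene ref 453 [ 0.6299 -0.3648] L [ 0.0541 -0.0738] az -51.2 [0.0552 0.0541] 5.9
side knob 252 [ 0.5722 -0.292 ] L [-0.0002  0.0015] az 101.7 [0.0196 0.0656] 37.6
side ref 513 [ 0.6271 -0.3624] L [ 0.0514 -0.0713] az -51.6 [0.0535 0.0538] 78.3
scene cap [0.088  0.0252] r 0.091 az 16.0 [0.051 0.05 ] 415
side cap [0.0856 0.0287] r 0.09 az 18.5 [0.052 0.051] 389
side cap [-0.0061 -0.0063] r 0.009 az -134.0 [0.01  0.026] 47
scene jar [0.6388 0.2091] L [0.089  0.4991] [0.049 0.051]
wrist jar [0.5949 0.3406] L [0.0512 0.6324] [0.048 0.017]
wrist jar [0.6384 0.2138] L [0.0889 0.5038] [0.051 0.051]
```

Request:
carry_out(
  targets=[
    [[0.03, 0.023, 0.1], [0, 0, 0]],
    [[0, 0, 0.12], [0, 0, 0]],
    [[0, 0, 0.14], [0, 0, 0]],
    [[0, 0, 0.14], [0, 0, 0]],
    [[0, 0, 0.12], [0, 0, 0]],
    [[0, 0, 0.075], [0, 0, 0]],
    [[0, 0, 0.04], [0, 0, 0]],
    [[0, 0, 0], [0, 0, 0]],
  ],
)

```text
time: 42.3
eef_pos: [0.6378, 0.2094, 0.0395]
tool_rot: [-0.001, 0.692, 0.722, -0.001]
contact_force: [0.0, 0.3, 0.5]
finger_gap: 0.0871
gripper_force: 0.0
```

Request:
carry_out(
  targets=[
    [[0, 0, 0], [0, 0, 0]],
    [[0, 0, 0], [0, 0, 0]],
    [[0, 0, 0], [0, 0, 0]],
    [[0, 0, 0], [0, 0, 0]],
    [[0, 0, 0], [0, 0, 0]],
    [[0, 0, 0], [0, 0, 0]],
    [[0, 0, 0], [0, 0, 0]],
    [[0, 0, 0], [0, 0, 0]],
  ],
  claw=1,
)

```text
time: 43.1
eef_pos: [0.639, 0.2104, 0.0417]
tool_rot: [0.0, 0.691, 0.723, 0.0]
contact_force: [-1.5, 0.5, 5.7]
finger_gap: 0.0552
gripper_force: 30.0
```

```bash
python3 -c "
from see import *
st()"
```

```text
t 43.1 pos [0.639  0.2104 0.0417] loader [0.0893 0.5004] yaw_y 2.56 tilt [0.0006 0.0002] gap 0.0552 F [-1.5321  0.5332  5.6714] q6 0.16
```

Request:
carry_out(
  targets=[
    [[0, 0, -0.1], [0, 0, 0]],
    [[0, 0, -0.18], [0, 0, 0]],
    [[0, 0, -0.18], [0, 0, 0]],
    [[0, 0, -0.18], [0, 0, 0]],
    [[-0.12, -0.04, 0], [0, 0, 0]],
    [[-0.18, -0.05, 0], [0, 0, 0]],
    [[-0.18, -0.05, 0], [0, 0, 0]],
    [[-0.18, -0.05, 0], [0, 0, 0]],
  ],
)

```text
time: 43.9
eef_pos: [0.5976, 0.042, 0.2001]
tool_rot: [-0.0, 0.691, 0.723, -0.0]
contact_force: [0.5, 0.2, -1.5]
finger_gap: 0.0551
gripper_force: 30.0
```

Request:
carry_out(
  targets=[
    [[-0.18, -0.05, 0], [0, 0, 0]],
    [[-0.18, -0.05, 0], [0, 0, 0]],
    [[-0.18, -0.064, 0], [0, 0, 0]],
    [[0, 0, 0], [0, 0, 0]],
    [[0, 0, 0], [0, 0, 0]],
    [[0, 0, 0], [0, 0, 0]],
    [[0, 0, 0], [0, 0, 0]],
    [[0, 0, 0], [0, 0, 0]],
  ],
)

```text
time: 44.7
eef_pos: [0.5639, -0.092, 0.2009]
tool_rot: [-0.0, 0.69, 0.723, -0.0]
contact_force: [0.1, -0.2, -0.9]
finger_gap: 0.0552
gripper_force: 30.0
```

```bash
python3 -c "
from see import *
st(); jars()"
```

```text
t 44.7 pos [ 0.5639 -0.092   0.2009] loader [0.0006 0.2016] yaw_y 2.67 tilt [-0.0002  0.0002] gap 0.0552 F [ 0.0574 -0.242  -0.9087] q6 -0.35
scene jar [0.4499 0.3775] L [-0.092   0.6759] [0.049 0.055]
scene jar [0.5929 0.3551] L [0.0498 0.647 ] [0.051 0.053]
```

Lower, release, rise a little, slide back to the grip and squeeze.

Request:
carry_out(
  targets=[
    [[-0.006, 0, 0.1], [0, 0, 0]],
    [[0, 0, 0.12], [0, 0, 0]],
    [[0, 0, 0.12], [0, 0, 0]],
    [[0, 0, 0.1], [0, 0, 0]],
    [[0, 0, 0.06], [0, 0, 0]],
    [[0, 0, 0.03], [0, 0, 0]],
    [[0, 0, 0.021], [0, 0, 0]],
    [[0, 0, 0], [0, 0, 0]],
  ],
)

```text
time: 45.55
eef_pos: [0.5642, -0.0948, 0.0636]
tool_rot: [0.0, 0.691, 0.723, 0.0]
contact_force: [-0.1, 0.2, -0.8]
finger_gap: 0.0555
gripper_force: 30.0
```

Request:
carry_out(
  targets=[
    [[0, 0, 0.004], [0, 0, 0]],
    [[0, 0, 0], [0, 0, 0]],
    [[0, 0, 0], [0, 0, 0]],
    [[0, 0, 0], [0, 0, 0]],
    [[0, 0, 0], [0, 0, 0]],
    [[0, 0, -0.06], [0, 0, 0]],
    [[0, 0, -0.06], [0, 0, 0]],
    [[0, 0, 0], [0, 0, 0]],
  ],
  claw=0,
)

```text
time: 46.35
eef_pos: [0.5663, -0.0956, 0.0962]
tool_rot: [0.003, 0.691, 0.723, 0.001]
contact_force: [0.4, -1.2, 1.6]
finger_gap: 0.087
gripper_force: 0.0
```

Request:
carry_out(
  targets=[
    [[0.08, 0, 0], [0, 0, 0]],
    [[0.09, 0, 0], [0, 0, 0]],
    [[0.09, 0, 0], [0, 0, 0]],
    [[0.09, 0, 0], [0, 0, 0]],
    [[0.088, 0, 0], [0, 0, 0]],
    [[0, 0, 0], [0, 0, 0]],
    [[0, 0, 0], [0, 0, 0]],
    [[0, 0, 0], [0, 0, 0]],
  ],
)

```text
time: 47.15
eef_pos: [0.5591, 0.0138, 0.0926]
tool_rot: [0.0, 0.691, 0.723, 0.0]
contact_force: [-0.4, -1.1, 0.3]
finger_gap: 0.0871
gripper_force: 0.0
```

```bash
cat >> see.py <<'E'
def lanejar():
  for c in ('scene','side'):
    P,im,d=snap(c); W=cloud(P,d); z=W[...,2]
    for p,cc in comps(W,(d>0)&(z>.094)&(z<.106)&(np.hypot(W[...,0]-.5634,W[...,1]+.0937)<.06),20):
        ce,si,an=cv2.minAreaRect(p[:,:2].astype(np.float32)); print(c,'lane',L(ce),np.round(si,3),p[:,2].mean())
E
python3 -c "
from see import *
st(); lanejar()"
```

```text
t 47.15 pos [0.5591 0.0138 0.0926] loader [0.0006 0.3076] yaw_y 2.53 tilt [ 0.0005 -0.0004] gap 0.0871 F [-0.388  -1.1031  0.3017] q6 -0.16
scene lane [0.0017 0.1981] [0.048 0.052] 0.10108473519294903
side lane [-0.0004  0.2012] [0.05  0.052] 0.10082362955359042
```

Request:
carry_out(
  targets=[
    [[0.01, 0, 0], [0, 0, 0]],
    [[0, 0, 0], [0, 0, 0]],
    [[0, 0, 0], [0, 0, 0]],
    [[0, 0, 0], [0, 0, 0]],
    [[0, 0, 0], [0, 0, 0]],
    [[0, 0, 0], [0, 0, 0]],
    [[0, 0, 0], [0, 0, 0]],
    [[0, 0, 0], [0, 0, 0]],
  ],
  claw=1,
)

```text
time: 48.05
eef_pos: [0.5605, 0.0171, 0.0925]
tool_rot: [0.001, 0.691, 0.723, 0.001]
contact_force: [8.6, 1.6, -6.3]
finger_gap: 0.0311
gripper_force: 4.3
```

Request:
carry_out(
  targets=[
    [[0, 0, 0], [0, 0, 0]],
    [[0, 0, 0], [0, 0, 0]],
    [[0, 0, 0], [0, 0, 0]],
    [[0, 0, 0], [0, 0, 0]],
    [[0, 0, 0], [0, 0, 0]],
    [[0, 0, 0], [0, 0, 0]],
    [[0, 0, 0], [0, 0, 0]],
    [[0, 0, 0], [0, 0, 0]],
  ],
)

```text
time: 48.85
eef_pos: [0.5596, 0.017, 0.0925]
tool_rot: [0.001, 0.691, 0.723, 0.001]
contact_force: [5.1, 0.1, -3.9]
finger_gap: 0.0275
gripper_force: 30.0
```

Request:
carry_out(
  targets=[
    [[-0.03, 0, 0], [0, 0, 0]],
    [[-0.035, 0, 0], [0, 0, 0]],
    [[-0.035, 0, 0], [0, 0, 0]],
    [[-0.035, 0, 0], [0, 0, 0]],
    [[-0.035, 0, 0], [0, 0, 0]],
    [[-0.035, 0, 0], [0, 0, 0]],
    [[-0.035, 0, 0], [0, 0, 0]],
    [[-0.035, 0, 0], [0, 0, 0]],
  ],
)

```text
time: 49.65
eef_pos: [0.5627, -0.0511, 0.0925]
tool_rot: [0.0, 0.691, 0.723, 0.001]
contact_force: [5.2, 3.1, -2.4]
finger_gap: 0.028
gripper_force: 30.0
```

Request:
carry_out(
  targets=[
    [[-0.035, 0, 0], [0, 0, 0]],
    [[-0.035, 0, 0], [0, 0, 0]],
    [[-0.035, 0, 0], [0, 0, 0]],
    [[-0.035, 0, 0], [0, 0, 0]],
    [[-0.035, 0, 0], [0, 0, 0]],
    [[-0.035, 0, 0], [0, 0, 0]],
    [[-0.03, 0, 0], [0, 0, 0]],
    [[0, 0, 0], [0, 0, 0]],
  ],
)

```text
time: 50.45
eef_pos: [0.5654, -0.1122, 0.0925]
tool_rot: [0.001, 0.691, 0.722, 0.001]
contact_force: [5.4, -1.3, -3.5]
finger_gap: 0.0278
gripper_force: 30.0
```

Request:
carry_out(
  targets=[
    [[-0.008, 0, 0], [0, 0, 0]],
    [[-0.008, 0, 0], [0, 0, 0]],
    [[0, 0, 0], [0, 0, 0]],
    [[0, 0, 0], [0, 0, 0]],
    [[0, 0, 0], [0, 0, 0]],
    [[0, 0, 0], [0, 0, 0]],
    [[0, 0, 0], [0, 0, 0]],
    [[0, 0, 0], [0, 0, 0]],
  ],
)

```text
time: 51.25
eef_pos: [0.5654, -0.113, 0.0925]
tool_rot: [-0.001, 0.691, 0.723, 0.002]
contact_force: [5.1, 9.7, -1.1]
finger_gap: 0.0277
gripper_force: 30.0
```

At the inner stop (9.7 N, 130 mm of travel). Now back.

Request:
carry_out(
  targets=[
    [[0.04, 0, 0], [0, 0, 0]],
    [[0.08, 0, 0], [0, 0, 0]],
    [[0.09, 0, 0], [0, 0, 0]],
    [[0.09, 0, 0], [0, 0, 0]],
    [[0.09, 0, 0], [0, 0, 0]],
    [[0.08, 0, 0], [0, 0, 0]],
    [[0.05, 0, 0], [0, 0, 0]],
    [[0.02, 0, 0], [0, 0, 0]],
  ],
)

```text
time: 52.05
eef_pos: [0.5596, 0.0177, 0.0927]
tool_rot: [0.003, 0.69, 0.723, -0.001]
contact_force: [5.3, -21.2, -4.3]
finger_gap: 0.0273
gripper_force: 30.0
```

Request:
carry_out(
  targets=[
    [[0.003, 0, 0], [0, 0, 0]],
    [[0, 0, 0], [0, 0, 0]],
    [[0, 0, 0], [0, 0, 0]],
    [[0, 0, 0], [0, 0, 0]],
    [[0, 0, 0], [0, 0, 0]],
    [[0, 0, 0], [0, 0, 0]],
    [[0, 0, 0], [0, 0, 0]],
    [[0, 0, 0], [0, 0, 0]],
  ],
)

```text
time: 52.85
eef_pos: [0.5596, 0.0175, 0.0927]
tool_rot: [0.002, 0.691, 0.723, -0.001]
contact_force: [6.4, -8.0, -4.4]
finger_gap: 0.0276
gripper_force: 30.0
```

```bash
python3 -c "
from see import *
st(); caps(); caro('scene'); caro('side'); jars()"
```

```text
t 52.85 pos [0.5596 0.0175 0.0927] loader [0.0012 0.3113] yaw_y 2.53 tilt [ 0.0021 -0.0042] gap 0.0276 F [ 6.4315 -8.0337 -4.364 ] q6 -0.15
scene cap [0.0023 0.0893] r 0.089 az 88.5 [0.05  0.051] 370
scene cap [0.0881 0.0254] r 0.092 az 16.1 [0.05 0.05] 417
side cap [-0.0012  0.0941] r 0.094 az 90.7 [0.052 0.049] 333
side cap [0.0859 0.0284] r 0.09 az 18.3 [0.051 0.05 ] 387
side cap [-0.0057 -0.006 ] r 0.008 az -133.4 [0.011 0.026] 45
scene knob 216 [ 0.5737 -0.2952] L [ 0.0012 -0.0018] az -54.5 [0.0175 0.0662] 39.5
scene ref 449 [ 0.6297 -0.3649] L [ 0.0539 -0.0739] az -51.3 [0.0553 0.0537] 7.7
side knob 251 [ 0.5719 -0.2918] L [-0.0005  0.0018] az 108.6 [0.0188 0.0652] 36.3
side ref 509 [ 0.627  -0.3621] L [ 0.0513 -0.071 ] az -51.5 [0.0561 0.0528] 58.0
scene jar [0.4507 0.3777] L [-0.0913  0.676 ] [0.054 0.051]
scene jar [0.5757 0.3114] L [0.0306 0.6041] [0.049 0.053]
```

Both jars are seated. One bench jar has been knocked to about (0.576, 0.311), so I'll re-measure it before picking. Next is slot 3.

Request:
carry_out(
  targets=[
    [[0, 0, 0], [0, 0, 0]],
    [[0, 0, 0], [0, 0, 0]],
    [[0, 0, 0], [0, 0, 0]],
    [[0, 0, 0], [0, 0, 0]],
    [[0, 0, 0], [0, 0, 0]],
    [[0, 0, -0.12], [0, 0, 0]],
    [[0, 0, -0.2], [0, 0, 0]],
    [[0, 0, -0.2], [0, 0, 0]],
  ],
  claw=0,
)

```text
time: 53.9
eef_pos: [0.5566, 0.0204, 0.2222]
tool_rot: [-0.002, 0.691, 0.723, -0.002]
contact_force: [1.4, -0.8, -0.4]
finger_gap: 0.0822
gripper_force: 0.0
```

Request:
carry_out(
  targets=[
    [[-0.18, 0, 0], [0, 0, 0]],
    [[-0.18, 0, 0], [0, 0, 0]],
    [[-0.18, 0, 0], [0, 0, 0]],
    [[-0.18, 0, 0], [0, 0, 0]],
    [[-0.18, 0, 0], [0, 0, 0]],
    [[-0.18, 0, 0], [0, 0, 0]],
    [[-0.17, 0, 0], [0, 0, 0]],
    [[0, 0, 0], [0, 0, 0]],
  ],
)

```text
time: 54.7
eef_pos: [0.571, -0.2968, 0.2213]
tool_rot: [-0.001, 0.693, 0.721, -0.001]
contact_force: [-0.8, 0.2, -0.3]
finger_gap: 0.0874
gripper_force: 0.0
```

Request:
carry_out(
  targets=[
    [[0, 0, 0], [0, 0, -0.08]],
    [[0, 0, 0], [0, 0, -0.08]],
    [[0, 0, 0], [0, 0, -0.08]],
    [[0, 0, 0], [0, 0, -0.08]],
    [[0, 0, 0], [0, 0, -0.08]],
    [[0, 0, 0], [0, 0, 0]],
    [[0, 0, 0], [0, 0, 0]],
    [[0, 0, 0], [0, 0, 0]],
  ],
)

```text
time: 55.5
eef_pos: [0.5724, -0.2916, 0.2221]
tool_rot: [-0.0, 0.435, 0.9, 0.0]
contact_force: [0.1, 0.3, -0.2]
finger_gap: 0.0871
gripper_force: 0.0
```

```bash
python3 -c "
from see import *
st(); caro('scene')"
```

```text
t 55.5 pos [ 0.5724 -0.2916  0.2221] loader [-0.      0.0019] yaw_y 38.43 tilt [-0.0005  0.0004] gap 0.0871 F [ 0.073   0.3307 -0.2275] q6 -1.26
scene knob 216 [ 0.5734 -0.295 ] L [ 0.0008 -0.0015] az -59.6 [0.018  0.0652] 38.2
scene ref 440 [ 0.6302 -0.3648] L [ 0.0544 -0.0739] az -51.0 [0.0544 0.0544] 84.1
```

Request:
carry_out(
  targets=[
    [[-0.004, -0.003, 0.1], [0, 0, 0]],
    [[0, 0, 0.1], [0, 0, 0]],
    [[0, 0, 0.1], [0, 0, 0]],
    [[0, 0, 0.06], [0, 0, 0]],
    [[0, 0, 0.03], [0, 0, 0]],
    [[0, 0, 0], [0, 0, 0]],
    [[0, 0, 0], [0, 0, 0]],
    [[0, 0, 0], [0, 0, 0]],
  ],
)

```text
time: 56.35
eef_pos: [0.5735, -0.294, 0.1265]
tool_rot: [0.001, 0.434, 0.901, -0.0]
contact_force: [-0.2, -0.4, 0.6]
finger_gap: 0.087
gripper_force: 0.0
```

Request:
carry_out(
  targets=[
    [[0, 0, 0], [0, 0, 0]],
    [[0, 0, 0], [0, 0, 0]],
    [[0, 0, 0], [0, 0, 0]],
    [[0, 0, 0], [0, 0, 0]],
    [[0, 0, 0], [0, 0, 0]],
    [[0, 0, 0], [0, 0, 0]],
    [[0, 0, 0], [0, 0, 0]],
    [[0, 0, 0], [0, 0, 0]],
  ],
  claw=1,
)

```text
time: 57.15
eef_pos: [0.5726, -0.2934, 0.1248]
tool_rot: [-0.0, 0.434, 0.901, -0.0]
contact_force: [0.5, 0.3, 0.3]
finger_gap: 0.0312
gripper_force: 0.0
```

Request:
carry_out(
  targets=[
    [[0, 0, 0], [0, 0, 0]],
    [[0, 0, 0], [0, 0, 0]],
    [[0, 0, 0], [0, 0, 0]],
    [[0, 0, 0], [0, 0, 0]],
    [[0, 0, 0], [0, 0, 0]],
    [[0, 0, 0], [0, 0, 0]],
    [[0, 0, 0], [0, 0, 0.01]],
    [[0, 0, 0], [0, 0, 0.03]],
  ],
)

```text
time: 57.95
eef_pos: [0.5733, -0.2935, 0.1264]
tool_rot: [0.001, 0.462, 0.887, 0.0]
contact_force: [-0.9, 2.5, 5.9]
finger_gap: 0.0159
gripper_force: 34.0
```

Request:
carry_out(
  targets=[
    [[0, 0, 0], [0, 0, 0.08]],
    [[0, 0, 0], [0, 0, 0.08]],
    [[0, 0, 0], [0, 0, 0.08]],
    [[0, 0, 0], [0, 0, 0.08]],
    [[0, 0, 0], [0, 0, 0.08]],
    [[0, 0, 0], [0, 0, 0.08]],
    [[0, 0, 0], [0, 0, 0.08]],
    [[0, 0, 0], [0, 0, 0.08]],
  ],
)

```text
time: 58.75
eef_pos: [0.5718, -0.2937, 0.1264]
tool_rot: [-0.0, 0.833, 0.553, -0.001]
contact_force: [-7.7, 3.2, 10.2]
finger_gap: 0.0157
gripper_force: 34.4
```

Request:
carry_out(
  targets=[
    [[0, 0, 0], [0, 0, 0.07]],
    [[0, 0, 0], [0, 0, 0.038]],
    [[0, 0, 0], [0, 0, 0.01]],
    [[0, 0, 0], [0, 0, 0]],
    [[0, 0, 0], [0, 0, 0]],
    [[0, 0, 0], [0, 0, 0]],
    [[0, 0, 0], [0, 0, 0]],
    [[0, 0, 0], [0, 0, 0]],
  ],
)

```text
time: 59.55
eef_pos: [0.5715, -0.2935, 0.1264]
tool_rot: [-0.001, 0.88, 0.475, -0.001]
contact_force: [-8.6, 2.2, 9.9]
finger_gap: 0.0155
gripper_force: 34.4
```

```bash
python3 -c "
from see import *
st(); caro('scene'); caro('side'); jars(); jars('side')"
```

```text
t 59.55 pos [ 0.5715 -0.2935  0.1264] loader [-0.001  0.   ] yaw_y -33.27 tilt [-0.0022 -0.    ] gap 0.0155 F [-8.5928  2.2306  9.8985] q6 -0.02
scene ref 336 [ 0.5215 -0.3734] L [-0.0545 -0.0775] az -122.5 [0.0458 0.0575] 52.3
side knob 201 [ 0.5658 -0.3003] L [-0.007  -0.0065] az -134.5 [0.0441 0.0346] 25.4
side ref 104 [ 0.6477 -0.2733] L [0.0761 0.0168] az 15.0 [0.0271 0.0542] 52.2
side ref 121 [ 0.6195 -0.3727] L [ 0.0433 -0.0812] az -59.3 [0.0321 0.0548] 50.8
side ref 556 [ 0.5217 -0.3675] L [-0.0541 -0.0716] az -124.5 [0.0547 0.0529] 65.3
scene jar [0.4505 0.3779] L [-0.0914  0.6762] [0.051 0.051]
scene jar [0.5748 0.3106] L [0.0297 0.6034] [0.052 0.051]
side jar [0.448  0.3814] L [-0.0937  0.6799] [0.048 0.049]
side jar [0.5738 0.3139] L [0.0289 0.6067] [0.049 0.056]
```

Request:
carry_out(
  targets=[
    [[0, 0, 0], [0, 0, 0]],
    [[0, 0, 0], [0, 0, 0]],
    [[0, 0, 0], [0, 0, 0]],
    [[0, 0, 0], [0, 0, 0]],
    [[0, 0, -0.1], [0, 0, 0]],
    [[0, 0, -0.15], [0, 0, 0]],
    [[0, 0, -0.15], [0, 0, -0.08]],
    [[0, 0, 0], [0, 0, -0.08]],
  ],
  claw=0,
)

```text
time: 60.55
eef_pos: [0.5748, -0.2947, 0.231]
tool_rot: [0.004, 0.812, 0.584, 0.001]
contact_force: [0.3, -0.8, 0.4]
finger_gap: 0.0717
gripper_force: 0.0
```

Request:
carry_out(
  targets=[
    [[0, 0, 0], [0, 0, -0.08]],
    [[0, 0, 0], [0, 0, -0.08]],
    [[0, 0, 0], [0, 0, -0.08]],
    [[0.18, 0.01, 0], [0, 0, 0]],
    [[0.18, 0.01, 0], [0, 0, 0]],
    [[0.18, 0.01, 0], [0, 0, 0]],
    [[0.18, 0.01, 0], [0, 0, 0]],
    [[0.18, 0.01, 0], [0, 0, 0]],
  ],
)

```text
time: 61.35
eef_pos: [0.5731, -0.066, 0.2236]
tool_rot: [-0.001, 0.69, 0.724, -0.001]
contact_force: [1.5, 0.4, -0.4]
finger_gap: 0.0874
gripper_force: 0.0
```

Request:
carry_out(
  targets=[
    [[0.18, 0.01, 0], [0, 0, 0]],
    [[0.18, 0.01, 0], [0, 0, 0]],
    [[0.18, 0.01, 0], [0, 0, 0]],
    [[0.18, 0.01, 0], [0, 0, 0]],
    [[0.18, 0.01, 0], [0, 0, 0]],
    [[0.18, 0.01, 0], [0, 0, 0]],
    [[0.18, 0.01, 0], [0, 0, 0]],
    [[0.16, 0, 0], [0, 0, 0]],
  ],
)

```text
time: 62.15
eef_pos: [0.5737, 0.2894, 0.2235]
tool_rot: [-0.001, 0.69, 0.724, -0.001]
contact_force: [0.3, -0.4, -0.3]
finger_gap: 0.0869
gripper_force: 0.0
```

Request:
carry_out(
  targets=[
    [[0, 0, 0], [0, 0, 0]],
    [[0, 0, 0], [0, 0, 0]],
    [[0, 0, 0], [0, 0, 0]],
    [[0, 0, 0], [0, 0, 0]],
    [[0, 0, 0], [0, 0, 0]],
    [[0, 0, 0], [0, 0, 0]],
    [[0, 0, 0], [0, 0, 0]],
    [[0, 0, 0], [0, 0, 0]],
  ],
)

```text
time: 62.95
eef_pos: [0.575, 0.2871, 0.2249]
tool_rot: [0.0, 0.69, 0.724, 0.0]
contact_force: [-0.4, -0.0, -0.0]
finger_gap: 0.0871
gripper_force: 0.0
```

```bash
python3 -c "
from see import *
st(); caro('scene'); caro('side'); caps(); jars('wrist')"
```

```text
t 62.95 pos [0.575  0.2871 0.2249] loader [0.0289 0.5799] yaw_y 2.71 tilt [0.0002 0.    ] gap 0.0871 F [-0.4018 -0.05   -0.0476] q6 0.29
scene knob 223 [ 0.5741 -0.2942] L [ 0.0016 -0.0007] az -22.8 [0.0643 0.0171] 56.8
scene ref 392 [ 0.5251 -0.3702] L [-0.0508 -0.0744] az -121.7 [0.0539 0.0546] 82.4
side knob 224 [ 0.5713 -0.292 ] L [-0.0011  0.0015] az 128.7 [0.0666 0.0159] 56.6
side ref 107 [ 0.6475 -0.2702] L [0.076  0.0198] az 17.2 [0.0295 0.0553] 45.7
side ref 121 [ 0.6184 -0.377 ] L [ 0.042  -0.0855] az -61.2 [0.0234 0.0539] 56.7
side ref 563 [ 0.5217 -0.3675] L [-0.0542 -0.0716] az -124.5 [0.0555 0.0531] 64.7
scene cap [0.0877 0.0253] r 0.091 az 16.1 [0.051 0.05 ] 424
scene cap [ 0.0532 -0.0758] r 0.093 az -54.9 [0.051 0.051] 450
side cap [0.0854 0.0287] r 0.09 az 18.6 [0.051 0.049] 383
side cap [ 0.0514 -0.0726] r 0.089 az -54.7 [0.053 0.051] 507
wrist jar [0.45   0.3829] L [-0.0917  0.6813] [0.052 0.051]
wrist jar [0.5749 0.3152] L [0.03  0.608] [0.051 0.051]
```

Request:
carry_out(
  targets=[
    [[0.104, 0.004, 0], [0, 0, 0]],
    [[0, 0, 0.12], [0, 0, 0]],
    [[0, 0, 0.14], [0, 0, 0]],
    [[0, 0, 0.14], [0, 0, 0]],
    [[0, 0, 0.14], [0, 0, 0]],
    [[0, 0, 0.12], [0, 0, 0]],
    [[0, 0, 0.076], [0, 0, 0]],
    [[0, 0, 0], [0, 0, 0]],
  ],
)

```text
time: 64.0
eef_pos: [0.5717, 0.3123, 0.0367]
tool_rot: [-0.001, 0.69, 0.724, -0.003]
contact_force: [-0.3, -0.7, -0.2]
finger_gap: 0.0866
gripper_force: 0.0
```

Request:
carry_out(
  targets=[
    [[0, 0, 0], [0, 0, 0]],
    [[0, 0, 0], [0, 0, 0]],
    [[0, 0, 0], [0, 0, 0]],
    [[0, 0, 0], [0, 0, 0]],
    [[0, 0, 0], [0, 0, 0]],
    [[0, 0, 0], [0, 0, 0]],
    [[0, 0, 0], [0, 0, 0]],
    [[0, 0, 0], [0, 0, 0]],
  ],
  claw=1,
)

```text
time: 64.8
eef_pos: [0.5751, 0.3136, 0.0417]
tool_rot: [0.0, 0.69, 0.724, 0.0]
contact_force: [-1.9, 0.0, 5.6]
finger_gap: 0.0553
gripper_force: 30.0
```

```bash
python3 -c "
from see import *
st()"
```

```text
t 64.8 pos [0.5751 0.3136 0.0417] loader [0.0302 0.6064] yaw_y 2.73 tilt [0.001  0.0004] gap 0.0553 F [-1.9005  0.0433  5.6347] q6 0.33
```

Request:
carry_out(
  targets=[
    [[0, 0, -0.1], [0, 0, 0]],
    [[0, 0, -0.18], [0, 0, 0]],
    [[0, 0, -0.18], [0, 0, 0]],
    [[0, 0, -0.18], [0, 0, 0]],
    [[-0.1, -0.01, 0], [0, 0, 0]],
    [[-0.18, -0.012, 0], [0, 0, 0]],
    [[-0.18, -0.012, 0], [0, 0, 0]],
    [[-0.18, -0.012, 0], [0, 0, 0]],
  ],
)

```text
time: 65.6
eef_pos: [0.5699, 0.1516, 0.1998]
tool_rot: [-0.0, 0.69, 0.724, -0.001]
contact_force: [0.1, -0.2, -2.4]
finger_gap: 0.0553
gripper_force: 30.0
```

Request:
carry_out(
  targets=[
    [[-0.18, -0.012, 0], [0, 0, 0]],
    [[-0.18, -0.012, 0], [0, 0, 0]],
    [[-0.18, -0.012, 0], [0, 0, 0]],
    [[-0.18, -0.012, 0], [0, 0, 0]],
    [[-0.164, -0.012, 0], [0, 0, 0]],
    [[-0.1, -0.012, 0], [0, 0, 0]],
    [[0, 0, 0], [0, 0, 0]],
    [[0, 0, 0], [0, 0, 0]],
  ],
)

```text
time: 66.4
eef_pos: [0.564, -0.0938, 0.2]
tool_rot: [-0.001, 0.691, 0.723, -0.0]
contact_force: [0.9, 0.2, -1.0]
finger_gap: 0.0552
gripper_force: 30.0
```

```bash
python3 -c "
from see import *
st(); jars()"
```

```text
t 66.4 pos [ 0.564  -0.0938  0.2   ] loader [0.0006 0.1999] yaw_y 2.63 tilt [-0.0013  0.0009] gap 0.0552 F [ 0.8897  0.2185 -0.9908] q6 -0.35
scene jar [0.4499 0.3786] L [-0.092  0.677] [0.052 0.053]
```

Request:
carry_out(
  targets=[
    [[0, 0, 0.1], [0, 0, 0]],
    [[0, 0, 0.12], [0, 0, 0]],
    [[0, 0, 0.12], [0, 0, 0]],
    [[0, 0, 0.1], [0, 0, 0]],
    [[0, 0, 0.06], [0, 0, 0]],
    [[0, 0, 0.03], [0, 0, 0]],
    [[0, 0, 0.016], [0, 0, 0]],
    [[0, 0, 0], [0, 0, 0]],
  ],
)

```text
time: 67.25
eef_pos: [0.5651, -0.0934, 0.0648]
tool_rot: [0.0, 0.69, 0.724, 0.0]
contact_force: [0.3, 0.5, -2.8]
finger_gap: 0.0555
gripper_force: 30.0
```

Request:
carry_out(
  targets=[
    [[0, 0, 0.005], [0, 0, 0]],
    [[0, 0, 0], [0, 0, 0]],
    [[0, 0, 0], [0, 0, 0]],
    [[0, 0, 0], [0, 0, 0]],
    [[0, 0, 0], [0, 0, 0]],
    [[0, 0, -0.06], [0, 0, 0]],
    [[0, 0, -0.06], [0, 0, 0]],
    [[0, 0, 0], [0, 0, 0]],
  ],
  claw=0,
)

```text
time: 68.05
eef_pos: [0.567, -0.0943, 0.0969]
tool_rot: [0.003, 0.69, 0.724, 0.001]
contact_force: [-0.0, -0.4, 0.8]
finger_gap: 0.0866
gripper_force: 0.0
```

Request:
carry_out(
  targets=[
    [[0.08, 0, 0], [0, 0, 0]],
    [[0.09, 0, 0], [0, 0, 0]],
    [[0.09, 0, 0], [0, 0, 0]],
    [[0.09, 0, 0], [0, 0, 0]],
    [[0.09, 0, 0], [0, 0, 0]],
    [[0, 0, 0], [0, 0, 0]],
    [[0, 0, 0], [0, 0, 0]],
    [[0, 0, 0], [0, 0, 0]],
  ],
)

```text
time: 68.85
eef_pos: [0.5596, 0.0156, 0.0933]
tool_rot: [0.0, 0.69, 0.724, 0.0]
contact_force: [-0.2, 0.2, -0.6]
finger_gap: 0.0873
gripper_force: 0.0
```

```bash
python3 -c "
from see import *
st(); lanejar()"
```

```text
t 68.85 pos [0.5596 0.0156 0.0933] loader [0.0011 0.3093] yaw_y 2.71 tilt [ 0.0005 -0.0004] gap 0.0873 F [-0.2445  0.2335 -0.6031] q6 -0.16
scene lane [0.003  0.1971] [0.05  0.052] 0.10106823647389399
side lane [0.0023 0.2006] [0.053 0.049] 0.10088404837038005
```

Request:
carry_out(
  targets=[
    [[0.005, 0, 0], [0, 0, 0]],
    [[0, 0, 0], [0, 0, 0]],
    [[0, 0, 0], [0, 0, 0]],
    [[0, 0, 0], [0, 0, 0]],
    [[0, 0, 0], [0, 0, 0]],
    [[0, 0, 0], [0, 0, 0]],
    [[0, 0, 0], [0, 0, 0]],
    [[0, 0, 0], [0, 0, 0]],
  ],
  claw=1,
)

```text
time: 69.75
eef_pos: [0.5609, 0.0176, 0.0933]
tool_rot: [0.001, 0.69, 0.724, 0.001]
contact_force: [7.6, 0.9, -5.8]
finger_gap: 0.0308
gripper_force: 4.2
```

Request:
carry_out(
  targets=[
    [[0, 0, 0], [0, 0, 0]],
    [[0, 0, 0], [0, 0, 0]],
    [[0, 0, 0], [0, 0, 0]],
    [[0, 0, 0], [0, 0, 0]],
    [[0, 0, 0], [0, 0, 0]],
    [[0, 0, 0], [0, 0, 0]],
    [[0, 0, 0], [0, 0, 0]],
    [[0, 0, 0], [0, 0, 0]],
  ],
)

```text
time: 70.55
eef_pos: [0.5596, 0.0176, 0.0932]
tool_rot: [0.0, 0.69, 0.724, 0.0]
contact_force: [4.1, 0.6, 0.1]
finger_gap: 0.0277
gripper_force: 30.0
```

Request:
carry_out(
  targets=[
    [[-0.03, 0, 0], [0, 0, 0]],
    [[-0.035, 0, 0], [0, 0, 0]],
    [[-0.035, 0, 0], [0, 0, 0]],
    [[-0.035, 0, 0], [0, 0, 0]],
    [[-0.035, 0, 0], [0, 0, 0]],
    [[-0.035, 0, 0], [0, 0, 0]],
    [[-0.035, 0, 0], [0, 0, 0]],
    [[-0.035, 0, 0], [0, 0, 0]],
  ],
)

```text
time: 71.35
eef_pos: [0.5627, -0.0516, 0.0933]
tool_rot: [-0.0, 0.69, 0.724, 0.0]
contact_force: [4.0, 3.8, 0.1]
finger_gap: 0.0277
gripper_force: 30.0
```

Request:
carry_out(
  targets=[
    [[-0.035, 0, 0], [0, 0, 0]],
    [[-0.035, 0, 0], [0, 0, 0]],
    [[-0.035, 0, 0], [0, 0, 0]],
    [[-0.035, 0, 0], [0, 0, 0]],
    [[-0.035, 0, 0], [0, 0, 0]],
    [[-0.035, 0, 0], [0, 0, 0]],
    [[-0.03, 0, 0], [0, 0, 0]],
    [[0, 0, 0], [0, 0, 0]],
  ],
)

```text
time: 72.15
eef_pos: [0.5654, -0.1123, 0.0932]
tool_rot: [0.0, 0.69, 0.723, -0.0]
contact_force: [2.9, -0.5, 2.4]
finger_gap: 0.028
gripper_force: 30.0
```

Request:
carry_out(
  targets=[
    [[-0.008, 0, 0], [0, 0, 0]],
    [[-0.008, 0, 0], [0, 0, 0]],
    [[0, 0, 0], [0, 0, 0]],
    [[0, 0, 0], [0, 0, 0]],
    [[0, 0, 0], [0, 0, 0]],
    [[0, 0, 0], [0, 0, 0]],
    [[0, 0, 0], [0, 0, 0]],
    [[0, 0, 0], [0, 0, 0]],
  ],
)

```text
time: 72.95
eef_pos: [0.5654, -0.1125, 0.0932]
tool_rot: [-0.002, 0.69, 0.724, 0.001]
contact_force: [1.9, 11.6, 5.1]
finger_gap: 0.0274
gripper_force: 30.0
```

Request:
carry_out(
  targets=[
    [[0.04, 0, 0], [0, 0, 0]],
    [[0.08, 0, 0], [0, 0, 0]],
    [[0.09, 0, 0], [0, 0, 0]],
    [[0.09, 0, 0], [0, 0, 0]],
    [[0.09, 0, 0], [0, 0, 0]],
    [[0.08, 0, 0], [0, 0, 0]],
    [[0.05, 0, 0], [0, 0, 0]],
    [[0.02, 0, 0], [0, 0, 0]],
  ],
)

```text
time: 73.75
eef_pos: [0.5596, 0.0181, 0.0933]
tool_rot: [0.002, 0.689, 0.725, -0.002]
contact_force: [4.3, -18.0, 1.0]
finger_gap: 0.0276
gripper_force: 30.0
```

Request:
carry_out(
  targets=[
    [[0.003, 0, 0], [0, 0, 0]],
    [[0, 0, 0], [0, 0, 0]],
    [[0, 0, 0], [0, 0, 0]],
    [[0, 0, 0], [0, 0, 0]],
    [[0, 0, 0], [0, 0, 0]],
    [[0, 0, 0], [0, 0, 0]],
    [[0, 0, 0], [0, 0, 0]],
    [[0, 0, 0], [0, 0, 0]],
  ],
)

```text
time: 74.55
eef_pos: [0.5596, 0.0179, 0.0933]
tool_rot: [0.002, 0.69, 0.724, -0.001]
contact_force: [3.5, -7.9, 1.1]
finger_gap: 0.0275
gripper_force: 30.0
```

```bash
python3 -c "
from see import *
st(); caps(); caro('scene'); jars()"
```

```text
t 74.55 pos [0.5596 0.0179 0.0933] loader [0.0013 0.3117] yaw_y 2.7 tilt [ 0.0008 -0.004 ] gap 0.0275 F [ 3.508  -7.9138  1.1154] q6 -0.15
scene cap [0.0035 0.0886] r 0.089 az 87.8 [0.052 0.05 ] 371
scene cap [0.0876 0.0253] r 0.091 az 16.1 [0.051 0.052] 422
scene cap [ 0.0537 -0.0753] r 0.093 az -54.5 [0.05 0.05] 456
side cap [0.0018 0.0919] r 0.092 az 88.9 [0.052 0.05 ] 369
side cap [0.0847 0.0283] r 0.089 az 18.5 [0.052 0.05 ] 380
side cap [ 0.0507 -0.073 ] r 0.089 az -55.2 [0.052 0.052] 509
scene knob 222 [ 0.5739 -0.2941] L [ 0.0013 -0.0006] az -22.1 [0.0647 0.0188] 58.0
scene ref 400 [ 0.5249 -0.3703] L [-0.051  -0.0745] az -121.8 [0.0551 0.0541] 0.9
scene jar [0.4498 0.3788] L [-0.0921  0.6771] [0.051 0.053]
```

Three jars are seated. The last turn is for slot 4.

Request:
carry_out(
  targets=[
    [[0, 0, 0], [0, 0, 0]],
    [[0, 0, 0], [0, 0, 0]],
    [[0, 0, 0], [0, 0, 0]],
    [[0, 0, 0], [0, 0, 0]],
    [[0, 0, 0], [0, 0, 0]],
    [[0, 0, -0.12], [0, 0, 0]],
    [[0, 0, -0.2], [0, 0, 0]],
    [[0, 0, -0.2], [0, 0, 0]],
  ],
  claw=0,
)

```text
time: 75.55
eef_pos: [0.5566, 0.0207, 0.2223]
tool_rot: [-0.003, 0.69, 0.724, -0.002]
contact_force: [0.9, 1.0, -0.3]
finger_gap: 0.0825
gripper_force: 0.0
```

Request:
carry_out(
  targets=[
    [[-0.18, 0, 0], [0, 0, 0]],
    [[-0.18, 0, 0], [0, 0, 0]],
    [[-0.18, 0, 0], [0, 0, 0]],
    [[-0.18, 0, 0], [0, 0, 0]],
    [[-0.18, 0, 0], [0, 0, 0]],
    [[-0.18, 0, 0], [0, 0, 0]],
    [[-0.175, 0, 0], [0, 0, 0]],
    [[0, 0, 0], [0, 0, 0]],
  ],
)

```text
time: 76.35
eef_pos: [0.572, -0.2976, 0.2213]
tool_rot: [-0.001, 0.692, 0.722, -0.001]
contact_force: [0.7, 0.4, 0.0]
finger_gap: 0.0868
gripper_force: 0.0
```

Request:
carry_out(
  targets=[
    [[0, 0, 0], [0, 0, 0.08]],
    [[0, 0, 0], [0, 0, 0.08]],
    [[0, 0, 0], [0, 0, 0.08]],
    [[0, 0, 0], [0, 0, 0.08]],
    [[0, 0, 0], [0, 0, 0.08]],
    [[0, 0, 0], [0, 0, 0]],
    [[0, 0, 0], [0, 0, 0]],
    [[0, 0, 0], [0, 0, 0]],
  ],
)

```text
time: 77.15
eef_pos: [0.5738, -0.2923, 0.2227]
tool_rot: [-0.001, 0.879, 0.476, -0.0]
contact_force: [1.1, -0.2, 1.0]
finger_gap: 0.0872
gripper_force: 0.0
```

```bash
python3 -c "
from see import *
st(); caro('scene')"
```

```text
t 77.15 pos [ 0.5738 -0.2923  0.2227] loader [0.0013 0.0012] yaw_y -33.11 tilt [-0.001   0.0006] gap 0.0872 F [ 1.0931 -0.2087  0.9699] q6 -0.02
scene ref 391 [ 0.5239 -0.3695] L [-0.052  -0.0737] az -122.6 [0.0542 0.0554] 81.0
```

Request:
carry_out(
  targets=[
    [[0, 0, 0.1], [0, 0, 0]],
    [[0, 0, 0.1], [0, 0, 0]],
    [[0, 0, 0.1], [0, 0, 0]],
    [[0, 0, 0.06], [0, 0, 0]],
    [[0, 0, 0.032], [0, 0, 0]],
    [[0, 0, 0], [0, 0, 0]],
    [[0, 0, 0], [0, 0, 0]],
    [[0, 0, 0], [0, 0, 0]],
  ],
)

```text
time: 78.0
eef_pos: [0.575, -0.2934, 0.1267]
tool_rot: [0.001, 0.88, 0.475, 0.001]
contact_force: [-0.4, -0.1, 0.4]
finger_gap: 0.0875
gripper_force: 0.0
```

Request:
carry_out(
  targets=[
    [[0, 0, 0], [0, 0, 0]],
    [[0, 0, 0], [0, 0, 0]],
    [[0, 0, 0], [0, 0, 0]],
    [[0, 0, 0], [0, 0, 0]],
    [[0, 0, 0], [0, 0, 0]],
    [[0, 0, 0], [0, 0, 0]],
    [[0, 0, 0], [0, 0, 0]],
    [[0, 0, 0], [0, 0, 0]],
  ],
  claw=1,
)

```text
time: 78.8
eef_pos: [0.574, -0.2928, 0.125]
tool_rot: [-0.0, 0.88, 0.475, -0.0]
contact_force: [0.1, 0.7, -0.2]
finger_gap: 0.0311
gripper_force: 0.7
```

Request:
carry_out(
  targets=[
    [[0, 0, 0], [0, 0, 0]],
    [[0, 0, 0], [0, 0, 0]],
    [[0, 0, 0], [0, 0, 0]],
    [[0, 0, 0], [0, 0, 0]],
    [[0, 0, 0], [0, 0, 0]],
    [[0, 0, 0], [0, 0, 0]],
    [[0, 0, 0], [0, 0, 0.01]],
    [[0, 0, 0], [0, 0, 0.03]],
  ],
)

```text
time: 79.6
eef_pos: [0.5727, -0.2918, 0.1261]
tool_rot: [-0.002, 0.895, 0.447, -0.001]
contact_force: [-9.5, 6.4, 10.8]
finger_gap: 0.0161
gripper_force: 55.7
```

Request:
carry_out(
  targets=[
    [[0, 0, 0], [0, 0, 0.08]],
    [[0, 0, 0], [0, 0, 0.08]],
    [[0, 0, 0], [0, 0, 0.08]],
    [[0, 0, 0], [0, 0, 0.08]],
    [[0, 0, 0], [0, 0, 0.08]],
    [[0, 0, 0], [0, 0, 0.08]],
    [[0, 0, 0], [0, 0, 0.08]],
    [[0, 0, 0], [0, 0, 0.08]],
  ],
)

```text
time: 80.4
eef_pos: [0.5729, -0.2923, 0.1261]
tool_rot: [-0.0, 0.999, -0.041, -0.001]
contact_force: [-8.6, 3.5, 8.7]
finger_gap: 0.0156
gripper_force: 55.5
```

Request:
carry_out(
  targets=[
    [[0, 0, 0], [0, 0, 0.07]],
    [[0, 0, 0], [0, 0, 0.042]],
    [[0, 0, 0], [0, 0, 0.01]],
    [[0, 0, 0], [0, 0, 0]],
    [[0, 0, 0], [0, 0, 0]],
    [[0, 0, 0], [0, 0, 0]],
    [[0, 0, 0], [0, 0, 0]],
    [[0, 0, 0], [0, 0, 0]],
  ],
)

```text
time: 81.2
eef_pos: [0.5729, -0.2923, 0.1262]
tool_rot: [-0.0, 0.991, -0.134, -0.001]
contact_force: [-8.0, 4.2, 8.8]
finger_gap: 0.0159
gripper_force: 53.8
```

```bash
python3 -c "
from see import *
st(); caro('scene'); caro('side'); jars(); jars('side')"
```

```text
t 81.2 pos [ 0.5729 -0.2923  0.1262] loader [0.0005 0.0011] yaw_y -105.44 tilt [-0.0027  0.0009] gap 0.0159 F [-8.0193  4.1568  8.822 ] q6 1.25
scene knob 100 [ 0.5917 -0.3022] L [ 0.0188 -0.0096] az -24.4 [0.0242 0.0279] 59.8
side ref 445 [ 0.485  -0.2688] L [-0.0863  0.0287] az 164.2 [0.0545 0.0536] 34.2
side ref 122 [ 0.6195 -0.3743] L [ 0.0433 -0.0828] az -59.8 [0.0311 0.0547] 55.0
side ref 129 [ 0.5122 -0.3769] L [-0.064  -0.0805] az -125.9 [0.0314 0.0558] 52.5
scene jar [0.4491 0.3786] L [-0.0928  0.677 ] [0.05  0.053]
side jar [0.4486 0.3823] L [-0.0931  0.6807] [0.051 0.051]
```

Request:
carry_out(
  targets=[
    [[0, 0, 0], [0, 0, 0]],
    [[0, 0, 0], [0, 0, 0]],
    [[0, 0, 0], [0, 0, 0]],
    [[0, 0, 0], [0, 0, 0]],
    [[0, 0, -0.1], [0, 0, 0]],
    [[0, 0, -0.15], [0, 0, 0]],
    [[0, 0, -0.15], [0, 0, -0.09]],
    [[0, 0, 0], [0, 0, -0.09]],
  ],
  claw=0,
)

```text
time: 82.2
eef_pos: [0.5769, -0.2944, 0.2318]
tool_rot: [0.003, 1.0, 0.009, 0.004]
contact_force: [1.1, -0.6, 1.1]
finger_gap: 0.0715
gripper_force: 0.0
```

Request:
carry_out(
  targets=[
    [[0, 0, 0], [0, 0, -0.093]],
    [[0, 0, 0], [0, 0, -0.093]],
    [[0, 0, 0], [0, 0, -0.093]],
    [[0, 0, 0], [0, 0, -0.093]],
    [[0, 0, 0], [0, 0, -0.093]],
    [[0, 0, 0], [0, 0, -0.093]],
    [[0, 0, 0], [0, 0, -0.093]],
    [[0, 0, 0], [0, 0, -0.093]],
  ],
)

```text
time: 83.0
eef_pos: [0.5738, -0.2924, 0.2241]
tool_rot: [-0.001, 0.829, 0.56, -0.0]
contact_force: [-0.0, 0.9, 0.5]
finger_gap: 0.0871
gripper_force: 0.0
```

Request:
carry_out(
  targets=[
    [[0, 0, 0], [0, 0, -0.093]],
    [[0, 0, 0], [0, 0, -0.093]],
    [[0, 0, 0], [0, 0, -0.09]],
    [[0.18, -0.025, 0], [0, 0, 0]],
    [[0.18, -0.025, 0], [0, 0, 0]],
    [[0.18, -0.025, 0], [0, 0, 0]],
    [[0.18, -0.025, 0], [0, 0, 0]],
    [[0.18, -0.025, 0], [0, 0, 0]],
  ],
)

```text
time: 83.8
eef_pos: [0.5319, -0.0676, 0.2244]
tool_rot: [-0.001, 0.691, 0.723, -0.0]
contact_force: [1.0, -0.1, 1.2]
finger_gap: 0.0869
gripper_force: 0.0
```

Request:
carry_out(
  targets=[
    [[0.18, -0.025, 0], [0, 0, 0]],
    [[0.18, -0.025, 0], [0, 0, 0]],
    [[0.18, -0.025, 0], [0, 0, 0]],
    [[0.18, -0.025, 0], [0, 0, 0]],
    [[0.18, -0.025, 0], [0, 0, 0]],
    [[0.18, -0.025, 0], [0, 0, 0]],
    [[0.18, -0.025, 0], [0, 0, 0]],
    [[0.18, -0.025, 0], [0, 0, 0]],
  ],
)

```text
time: 84.6
eef_pos: [0.4658, 0.2898, 0.2246]
tool_rot: [-0.0, 0.691, 0.723, -0.0]
contact_force: [1.4, 0.1, 0.1]
finger_gap: 0.087
gripper_force: 0.0
```

Request:
carry_out(
  targets=[
    [[0.18, -0.025, 0], [0, 0, 0]],
    [[0.1, -0.025, 0], [0, 0, 0]],
    [[0, 0, 0], [0, 0, 0]],
    [[0, 0, 0], [0, 0, 0]],
    [[0, 0, 0], [0, 0, 0]],
    [[0, 0, 0], [0, 0, 0]],
    [[0, 0, 0], [0, 0, 0]],
    [[0, 0, 0], [0, 0, 0]],
  ],
)

```text
time: 85.4
eef_pos: [0.4517, 0.3567, 0.2252]
tool_rot: [0.0, 0.692, 0.722, 0.0]
contact_force: [-0.6, 0.2, -0.3]
finger_gap: 0.087
gripper_force: 0.0
```

```bash
python3 -c "
from see import *
st(); caro('scene'); caro('side'); caps(); jars('wrist')"
```

```text
t 85.4 pos [0.4517 0.3567 0.2252] loader [-0.0912  0.655 ] yaw_y 2.48 tilt [0.0003 0.0001] gap 0.087 F [-0.559   0.1722 -0.2744] q6 0.49
scene knob 207 [ 0.5739 -0.2947] L [ 0.0013 -0.0012] az -40.6 [0.0159 0.0661] 74.6
scene ref 297 [ 0.4866 -0.2711] L [-0.0848  0.0263] az 165.4 [0.0531 0.0546] 18.0
side knob 261 [ 0.5713 -0.2918] L [-0.0011  0.0017] az 125.2 [0.0186 0.0655] 73.2
side ref 459 [ 0.4842 -0.2681] L [-0.0871  0.0294] az 164.0 [0.0552 0.0529] 66.7
side ref 125 [ 0.62   -0.3725] L [ 0.0439 -0.0811] az -59.0 [0.0339 0.0549] 52.0
side ref 128 [ 0.5143 -0.3817] L [-0.0621 -0.0855] az -123.4 [0.0256 0.0545] 67.3
scene cap [-0.0536 -0.0736] r 0.091 az -126.1 [0.05  0.052] 403
scene cap [0.088  0.0245] r 0.091 az 15.6 [0.051 0.05 ] 419
scene cap [ 0.0544 -0.0753] r 0.093 az -54.1 [0.05  0.052] 453
side cap [0.086  0.0273] r 0.09 az 17.6 [0.051 0.05 ] 382
side cap [-0.0057 -0.0052] r 0.008 az -137.2 [0.011 0.026] 41
side cap [ 0.0511 -0.0729] r 0.089 az -55.0 [0.052 0.051] 506
side cap [-0.056  -0.0713] r 0.091 az -128.1 [0.051 0.05 ] 558
wrist jar [0.4496 0.3833] L [-0.0921  0.6817] [0.051 0.051]
```

Request:
carry_out(
  targets=[
    [[0.098, -0.005, 0], [0, 0, 0]],
    [[0, 0, 0.12], [0, 0, 0]],
    [[0, 0, 0.14], [0, 0, 0]],
    [[0, 0, 0.14], [0, 0, 0]],
    [[0, 0, 0.14], [0, 0, 0]],
    [[0, 0, 0.12], [0, 0, 0]],
    [[0, 0, 0.076], [0, 0, 0]],
    [[0, 0, 0], [0, 0, 0]],
  ],
)

```text
time: 86.45
eef_pos: [0.4464, 0.3801, 0.0374]
tool_rot: [-0.001, 0.691, 0.723, -0.003]
contact_force: [0.1, 0.3, -0.8]
finger_gap: 0.0871
gripper_force: 0.0
```

Request:
carry_out(
  targets=[
    [[0, 0, 0], [0, 0, 0]],
    [[0, 0, 0], [0, 0, 0]],
    [[0, 0, 0], [0, 0, 0]],
    [[0, 0, 0], [0, 0, 0]],
    [[0, 0, 0], [0, 0, 0]],
    [[0, 0, 0], [0, 0, 0]],
    [[0, 0, 0], [0, 0, 0]],
    [[0, 0, 0], [0, 0, 0]],
  ],
  claw=1,
)

```text
time: 87.25
eef_pos: [0.4494, 0.3821, 0.0419]
tool_rot: [0.0, 0.691, 0.723, 0.001]
contact_force: [-1.9, -0.8, 5.7]
finger_gap: 0.0549
gripper_force: 30.0
```

```bash
python3 -c "
from see import *
st()"
```

```text
t 87.25 pos [0.4494 0.3821 0.0419] loader [-0.0924  0.6805] yaw_y 2.55 tilt [0.0009 0.0006] gap 0.0549 F [-1.8571 -0.7696  5.7433] q6 0.53
```

Request:
carry_out(
  targets=[
    [[0, 0, -0.1], [0, 0, 0]],
    [[0, 0, -0.18], [0, 0, 0]],
    [[0, 0, -0.18], [0, 0, 0]],
    [[0, 0, -0.18], [0, 0, 0]],
    [[-0.1, 0.02, 0], [0, 0, 0]],
    [[-0.18, 0.035, 0], [0, 0, 0]],
    [[-0.18, 0.035, 0], [0, 0, 0]],
    [[-0.18, 0.035, 0], [0, 0, 0]],
  ],
)

```text
time: 88.05
eef_pos: [0.4867, 0.2218, 0.2003]
tool_rot: [-0.0, 0.691, 0.723, -0.0]
contact_force: [1.1, -0.4, -1.5]
finger_gap: 0.0555
gripper_force: 30.0
```

Request:
carry_out(
  targets=[
    [[-0.18, 0.035, 0], [0, 0, 0]],
    [[-0.18, 0.035, 0], [0, 0, 0]],
    [[-0.18, 0.035, 0], [0, 0, 0]],
    [[-0.18, 0.035, 0], [0, 0, 0]],
    [[-0.18, 0.035, 0], [0, 0, 0]],
    [[-0.18, 0.035, 0], [0, 0, 0]],
    [[-0.15, 0.03, 0], [0, 0, 0]],
    [[-0.052, 0.008, 0], [0, 0, 0]],
  ],
)

```text
time: 88.85
eef_pos: [0.5634, -0.0978, 0.2002]
tool_rot: [-0.0, 0.692, 0.721, -0.001]
contact_force: [0.0, -0.3, -1.7]
finger_gap: 0.0554
gripper_force: 30.0
```

Request:
carry_out(
  targets=[
    [[0, 0, 0], [0, 0, 0]],
    [[0, 0, 0], [0, 0, 0]],
    [[0, 0, 0], [0, 0, 0]],
    [[0, 0, 0], [0, 0, 0]],
    [[0, 0, 0], [0, 0, 0]],
    [[0, 0, 0], [0, 0, 0]],
    [[0, 0, 0], [0, 0, 0]],
    [[0, 0, 0], [0, 0, 0]],
  ],
)

```text
time: 89.65
eef_pos: [0.5635, -0.094, 0.2011]
tool_rot: [0.0, 0.691, 0.723, 0.0]
contact_force: [0.1, -0.3, -1.9]
finger_gap: 0.0554
gripper_force: 30.0
```

```bash
python3 -c "
from see import *
st()"
```

```text
t 89.65 pos [ 0.5635 -0.094   0.2011] loader [0.     0.1997] yaw_y 2.56 tilt [ 0.0001 -0.    ] gap 0.0554 F [ 0.0672 -0.2894 -1.866 ] q6 -0.35
```

Request:
carry_out(
  targets=[
    [[0, 0.003, 0.1], [0, 0, 0]],
    [[0, 0, 0.12], [0, 0, 0]],
    [[0, 0, 0.12], [0, 0, 0]],
    [[0, 0, 0.1], [0, 0, 0]],
    [[0, 0, 0.06], [0, 0, 0]],
    [[0, 0, 0.03], [0, 0, 0]],
    [[0, 0, 0.018], [0, 0, 0]],
    [[0, 0, 0], [0, 0, 0]],
  ],
)

```text
time: 90.45
eef_pos: [0.5647, -0.0942, 0.0645]
tool_rot: [0.0, 0.691, 0.723, 0.0]
contact_force: [-0.1, -0.1, -1.7]
finger_gap: 0.0555
gripper_force: 30.0
```

Request:
carry_out(
  targets=[
    [[0, 0, 0.005], [0, 0, 0]],
    [[0, 0, 0], [0, 0, 0]],
    [[0, 0, 0], [0, 0, 0]],
    [[0, 0, 0], [0, 0, 0]],
    [[0, 0, 0], [0, 0, 0]],
    [[0, 0, -0.06], [0, 0, 0]],
    [[0, 0, -0.06], [0, 0, 0]],
    [[0, 0, 0], [0, 0, 0]],
  ],
  claw=0,
)

```text
time: 91.25
eef_pos: [0.5667, -0.0948, 0.0967]
tool_rot: [0.003, 0.691, 0.723, 0.001]
contact_force: [1.0, -0.6, -0.2]
finger_gap: 0.0866
gripper_force: 0.0
```

Request:
carry_out(
  targets=[
    [[0.08, 0, 0], [0, 0, 0]],
    [[0.09, 0, 0], [0, 0, 0]],
    [[0.09, 0, 0], [0, 0, 0]],
    [[0.09, 0, 0], [0, 0, 0]],
    [[0.095, 0, 0], [0, 0, 0]],
    [[0, 0, 0], [0, 0, 0]],
    [[0, 0, 0], [0, 0, 0]],
    [[0, 0, 0], [0, 0, 0]],
  ],
)

```text
time: 92.05
eef_pos: [0.5595, 0.0163, 0.093]
tool_rot: [0.0, 0.691, 0.723, 0.0]
contact_force: [-0.3, -0.5, 0.3]
finger_gap: 0.0869
gripper_force: 0.0
```

```bash
python3 -c "
from see import *
st(); lanejar()"
```

```text
t 92.05 pos [0.5595 0.0163 0.093 ] loader [0.0011 0.31  ] yaw_y 2.53 tilt [ 0.0005 -0.0005] gap 0.0869 F [-0.3428 -0.5355  0.3455] q6 -0.16
scene lane [0.0022 0.1968] [0.051 0.051] 0.10124393183405696
side lane [0.0012 0.1995] [0.052 0.051] 0.10089572738573958
```

Request:
carry_out(
  targets=[
    [[0.003, 0, 0], [0, 0, 0]],
    [[0, 0, 0], [0, 0, 0]],
    [[0, 0, 0], [0, 0, 0]],
    [[0, 0, 0], [0, 0, 0]],
    [[0, 0, 0], [0, 0, 0]],
    [[0, 0, 0], [0, 0, 0]],
    [[0, 0, 0], [0, 0, 0]],
    [[0, 0, 0], [0, 0, 0]],
  ],
  claw=1,
)

```text
time: 92.95
eef_pos: [0.5608, 0.0178, 0.093]
tool_rot: [0.001, 0.691, 0.723, 0.001]
contact_force: [7.7, 0.6, -5.7]
finger_gap: 0.0309
gripper_force: 4.2
```

Request:
carry_out(
  targets=[
    [[0, 0, 0], [0, 0, 0]],
    [[0, 0, 0], [0, 0, 0]],
    [[0, 0, 0], [0, 0, 0]],
    [[0, 0, 0], [0, 0, 0]],
    [[0, 0, 0], [0, 0, 0]],
    [[0, 0, 0], [0, 0, 0]],
    [[0, 0, 0], [0, 0, 0]],
    [[0, 0, 0], [0, 0, 0]],
  ],
)

```text
time: 93.75
eef_pos: [0.5597, 0.0178, 0.093]
tool_rot: [0.0, 0.691, 0.723, 0.0]
contact_force: [4.1, 0.3, 0.6]
finger_gap: 0.0275
gripper_force: 30.0
```

Request:
carry_out(
  targets=[
    [[-0.03, 0, 0], [0, 0, 0]],
    [[-0.035, 0, 0], [0, 0, 0]],
    [[-0.035, 0, 0], [0, 0, 0]],
    [[-0.035, 0, 0], [0, 0, 0]],
    [[-0.035, 0, 0], [0, 0, 0]],
    [[-0.035, 0, 0], [0, 0, 0]],
    [[-0.035, 0, 0], [0, 0, 0]],
    [[-0.035, 0, 0], [0, 0, 0]],
  ],
)

```text
time: 94.55
eef_pos: [0.5627, -0.0506, 0.093]
tool_rot: [-0.0, 0.691, 0.723, 0.001]
contact_force: [4.2, 3.9, -1.0]
finger_gap: 0.0278
gripper_force: 30.0
```

Request:
carry_out(
  targets=[
    [[-0.035, 0, 0], [0, 0, 0]],
    [[-0.035, 0, 0], [0, 0, 0]],
    [[-0.035, 0, 0], [0, 0, 0]],
    [[-0.035, 0, 0], [0, 0, 0]],
    [[-0.035, 0, 0], [0, 0, 0]],
    [[-0.035, 0, 0], [0, 0, 0]],
    [[-0.03, 0, 0], [0, 0, 0]],
    [[0, 0, 0], [0, 0, 0]],
  ],
)

```text
time: 95.35
eef_pos: [0.5654, -0.1117, 0.093]
tool_rot: [0.0, 0.691, 0.722, 0.0]
contact_force: [4.8, -1.3, -1.2]
finger_gap: 0.0273
gripper_force: 30.0
```

Request:
carry_out(
  targets=[
    [[-0.008, 0, 0], [0, 0, 0]],
    [[-0.008, 0, 0], [0, 0, 0]],
    [[0, 0, 0], [0, 0, 0]],
    [[0, 0, 0], [0, 0, 0]],
    [[0, 0, 0], [0, 0, 0]],
    [[0, 0, 0], [0, 0, 0]],
    [[0, 0, 0], [0, 0, 0]],
    [[0, 0, 0], [0, 0, 0]],
  ],
)

```text
time: 96.15
eef_pos: [0.5654, -0.1122, 0.093]
tool_rot: [-0.001, 0.691, 0.723, 0.001]
contact_force: [4.8, 8.7, 0.9]
finger_gap: 0.0275
gripper_force: 30.0
```

Request:
carry_out(
  targets=[
    [[0.04, 0, 0], [0, 0, 0]],
    [[0.08, 0, 0], [0, 0, 0]],
    [[0.09, 0, 0], [0, 0, 0]],
    [[0.09, 0, 0], [0, 0, 0]],
    [[0.09, 0, 0], [0, 0, 0]],
    [[0.08, 0, 0], [0, 0, 0]],
    [[0.05, 0, 0], [0, 0, 0]],
    [[0.02, 0, 0], [0, 0, 0]],
  ],
)

```text
time: 96.95
eef_pos: [0.5596, 0.0184, 0.0931]
tool_rot: [0.003, 0.69, 0.723, -0.002]
contact_force: [5.0, -20.0, -2.6]
finger_gap: 0.0277
gripper_force: 30.0
```

Request:
carry_out(
  targets=[
    [[0.003, 0, 0], [0, 0, 0]],
    [[0, 0, 0], [0, 0, 0]],
    [[0, 0, 0], [0, 0, 0]],
    [[0, 0, 0], [0, 0, 0]],
    [[0, 0, 0], [0, 0, 0]],
    [[0, 0, 0], [0, 0, 0]],
    [[0, 0, 0], [0, 0, 0]],
    [[0, 0, 0], [0, 0, 0]],
  ],
)

```text
time: 97.75
eef_pos: [0.5596, 0.0182, 0.0931]
tool_rot: [0.002, 0.691, 0.723, -0.001]
contact_force: [4.8, -8.8, -1.2]
finger_gap: 0.0273
gripper_force: 30.0
```

Request:
carry_out(
  targets=[
    [[0, 0, 0], [0, 0, 0]],
    [[0, 0, 0], [0, 0, 0]],
    [[0, 0, 0], [0, 0, 0]],
    [[0, 0, 0], [0, 0, 0]],
    [[0, 0, 0], [0, 0, 0]],
    [[0, 0, -0.12], [0, 0, 0]],
    [[0, 0, -0.2], [0, 0, 0]],
    [[0, 0, -0.2], [0, 0, 0]],
  ],
  claw=0,
)

```text
time: 98.55
eef_pos: [0.5566, 0.0212, 0.2223]
tool_rot: [-0.002, 0.691, 0.723, -0.002]
contact_force: [1.7, -0.3, -0.4]
finger_gap: 0.0825
gripper_force: 0.0
```

Request:
carry_out(
  targets=[
    [[-0.1, 0, -0.1], [0, 0, 0]],
    [[-0.1, 0, -0.1], [0, 0, 0]],
    [[-0.1, 0, 0], [0, 0, 0]],
    [[0, 0, 0], [0, 0, 0]],
    [[0, 0, 0], [0, 0, 0]],
    [[0, 0, 0], [0, 0, 0]],
    [[0, 0, 0], [0, 0, 0]],
    [[0, 0, 0], [0, 0, 0]],
  ],
)

```text
time: 99.35
eef_pos: [0.5621, -0.0533, 0.2723]
tool_rot: [-0.001, 0.691, 0.723, -0.0]
contact_force: [0.2, -0.1, -0.9]
finger_gap: 0.0871
gripper_force: 0.0
```

```bash
python3 -c "
from see import *
st(); caps(); caro('side'); jars()
P,im,d=snap('wrist','wf.png');W=cloud(P,d);z=W[...,2]
for p,cc in comps(W,(d>0)&(z>.126)&(z<.136),200):
    ce,si,an=cv2.minAreaRect(p[:,:2].astype(np.float32)); print('grip',L(ce),si)
snap('side','sf.png')
a=cv2.imread('pics/sf.png')[150:430,200:480]; b=cv2.imread('pics/wf.png')[0:280,180:460]
cv2.imwrite('pics/f.png',cv2.resize(np.hstack([a,b]),(800,400)))"
```

```text
t 99.35 pos [ 0.5621 -0.0533  0.2723] loader [0.0005 0.2404] yaw_y 2.61 tilt [-0.0011  0.0004] gap 0.0871 F [ 0.2006 -0.102  -0.9032] q6 -0.28
scene cap [0.0031 0.0894] r 0.089 az 88.0 [0.051 0.051] 368
scene cap [-0.0539 -0.074 ] r 0.092 az -126.0 [0.051 0.05 ] 401
scene cap [0.0877 0.025 ] r 0.091 az 15.9 [0.05  0.051] 426
scene cap [ 0.0536 -0.0748] r 0.092 az -54.4 [0.049 0.051] 448
side cap [0.0011 0.0917] r 0.092 az 89.3 [0.052 0.05 ] 356
side cap [0.0865 0.0277] r 0.091 az 17.8 [0.051 0.049] 383
side cap [-0.0056 -0.0056] r 0.008 az -134.8 [0.011 0.026] 44
side cap [ 0.0508 -0.0731] r 0.089 az -55.2 [0.05  0.051] 509
side cap [-0.0555 -0.0709] r 0.09 az -128.1 [0.051 0.052] 564
side knob 256 [ 0.5714 -0.2917] L [-0.001   0.0018] az 121.6 [0.0186 0.0657] 72.7
side ref 457 [ 0.4843 -0.2677] L [-0.0869  0.0298] az 163.7 [0.0543 0.0529] 67.0
side ref 124 [ 0.62   -0.3729] L [ 0.0439 -0.0815] az -59.1 [0.0336 0.0549] 53.3
side ref 128 [ 0.514  -0.3804] L [-0.0624 -0.0841] az -124.0 [0.0271 0.0545] 63.3
grip [0.007  0.3119] (0.03772861510515213, 0.03276240825653076)
```

View pics/f.png

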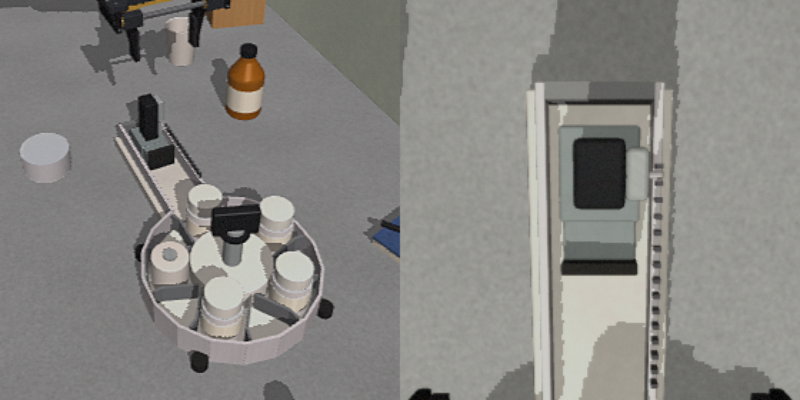

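The left half shows four upright jars at (205,205), (277,215), (294,275) and (224,300), plus the reference cylinder at (170,262). The right half shows the pusher fully back with its button out at (637,172). I'll hand the job in.

```bash
python3 -c "
from plant import arm
print(arm.close_job())"
```

```text
the job is handed in; nothing more can be done
None
```

All four jars stand upright in slots 1–4, loaded only by the pusher; the carousel is at rest, the pusher is fully back with its release out, and the job was handed in at about 100 s of the 210 s limit.

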